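# Clamp the bottles on the shaker

### The arm

A 6-joint arm with a two-finger parallel gripper is mounted at the origin on the work surface. World frame = base frame: x ahead of the robot, y to its left, z up, the work surface at z = 0. Lengths are in m, angles in rad, forces in N, time in s.
With the tool pointing down it reaches from about 0.25 to 0.775 m from the base axis. Payload 4 kg.
Tool frame: the origin (TCP) lies midway between the tips of the shut fingers; the grasp point (between the pads) lies 19 mm behind it (r.hold_point_z is the z of the grasp point in the tool frame, in m); z points along the fingers, y is the direction in which the jaws open and shut (so a half turn about z gives the same grasp; the last joint's range is limited). The gripper opens to 94 mm and grips with 3 to 60 N. Pads are 16 mm wide; open, the fingers measure 119 mm over their backs; the gripper's body (75 mm by 177 mm) begins 78 mm behind the grasp point.
Start: joints at [-1.44, 0.087, 1.371, -0, 1.684, -0.103], TCP at [0.127, -0.535, 0.206] pointing down, gripper open.
Joint ranges: [-3.1, 3.1], [-0.76, 2.03], [0.27, 2.55], [-1.08, 4.22], [0.17, 2.65], [-2.57, 2.57]. Speed limits (rad/s): [2.79, 2.79, 3.14, 3.14, 3.14, 3.14].

### API

Orientations are given as a 3x3 rotation matrix whose columns are the frame's x, y, z axes.
In Python, from workcell import r gives the robot as it stands.
- The arm moves only by the shell command python3 -m jog 'ROWS' [FORCE]. ROWS is JSON, a list of rows, each a list of 7 numbers: the shift along the tool's x, y, z in m, then the turn, a rotation vector about the tool's x, y, z in rad, then the opening, from 0 (shut) to 1 (fully open). A call has 1 to 8 rows; each row shifts and turns the pose as measured when the row begins, along the tool's axes as they then stand; what a row does not reach is not made up. A row lasts 1/10 s, in which the tool goes at most 50 mm and 8.59 degrees, less where a joint would pass 70% of its speed; a pose out of reach is approached as far as the arm can. A call with a gripper value outside its range is refused whole. The fingers move at their own pace and stop on an object; FORCE is the grip in N (left out, the last holds). Time passes only in rows, so rows that do not move let the fingers close. It gives the time, the measured TCP pose, the force and the opening at its end, in the units of the state.
- r.observe(): the state, without advancing time (a new reading comes with each control period).
- r.read_camera(name): name is "side" or "top"; returns (picture, depth): 420x560x3 uint8, blue, green, red; 420x560 float32, m along the optical axis (not along the pixel's ray), 0 where there is no reading.
- r.camera_model(name): a dict with "fx", "fy", "cx", "cy" (pixels), "R" (3x3) and "t" (3): a world point X has camera coordinates R X + t. Camera axes: x right, y down, z forward; pixel columns grow to the right and rows downward; lengths in m; the calibration is good to about 2 mm. A picture is of the moment at which its call begins. camera_model takes no time and is no camera call.
- r.job_done(): hands the job in, once; it reports no verdict.
The state is a dict: "time_s": time; "joints": joint angles; "qd": joint speeds; "joint_efforts": joint torques, N m; "tcp_pos": TCP position; "tcp_rot": TCP orientation; "contact_force": force on the tool from outside, world axes, zero at the start; "ft_torque": the same for the moment, N m; "finger_gap": finger opening in m.
Only numpy, scipy, OpenCV 4.12 (cv2) and the standard library are available. Lean on these libraries where they do the work, as an engineer would, in place of code of your own. Each camera call takes 0.05 s, during which the arm holds its last target.

### The job

Get the orbital shaker ready to run: flip its cam lever up to open it, then stand every small amber bottle that is on the bench upright on the platform, in the row between the two gripping bars. With the lever still open, turn the turnbuckle until both bars have drawn in and just rest against the bottles, then flip the lever flat again so that the sprung bar gives a few millimetres and holds the bottles firmly (not pressed back to its stop). Leave the other things on the bench alone.

Things in the scene. Friction and masses are not known exactly. Their poses are not given: they have to be found in the camera images.
- shaker: Orbital shaker, fixed; origin on the bench under its centre. x: the way the two gripping bars move (roughly away from the robot), y: along the row of bottles, z up. White housing; aluminium platform 230 (x) x 450 (y) mm, its top 90 mm above the bench. Two jaws ride on guide rods on it, near (-x) and far (+x), joined by the turnbuckle near its +y end.
- row_middle (a point): Middle of the row of bottles, on the platform's top, 65 mm to the -y side of the shaker's centre; axes as the shaker's; fixed. The bars reach 140 mm to either side along y. Each jaw: a crossbeam, top 45 mm above the platform, and before it a straight rubber-faced bar, 10 mm thick, 23 to 49 mm above the platform. Bottles stand between the bars.
- near_face (a point): Middle of the gripping face of the near bar, 36 mm above the platform; axes as the shaker's. The near bar goes back 6 mm, evenly, as the cam lever opens from 0 to 1.6 rad and comes forward again as it closes.
- far_face (a point): Middle of the gripping face of the far bar, 36 mm above the platform. Clear width between the two faces (along x): 86 mm with the turnbuckle at 0 and the lever at 1.6 rad; 20 mm less per turn of the turnbuckle; 6 mm less with the lever closed. At the start it is 76 to 85 mm once the lever is open.
- far_bar (a joint): How far the far bar is pressed back on its two springs (m): 0 free, 0.012 at the stop. 3 N to start it, then 1.5 N per mm.
- turnbuckle (a joint): Turn of the turnbuckle body (rad), 0 to 11.5. Growing values draw both jaws in, 10 mm each per turn; smaller values spread them. To draw in, the top of the body goes towards the shaker's -y, towards the bottles. Stays where left; 0.2 N m turns it (about 4 N on a handle, pushed along its arc). Starts at 0.3 to 3.1.
- hub (a point): Centre of the turnbuckle body, 72 mm above the platform, at x 0, y 155 mm of the shaker. Axis level, along the shaker's x. Steel sleeve 26 mm thick, 72 mm long, with four bar handles square to the axis, 90 degrees apart, 8 mm thick, 14 mm ball ends, 65 mm from axis to end. At joint value q they stand at q + 0, 90, 180, 270 degrees from straight up, leaning to -y. Push them over or pinch them.
- cam_lever (a joint): Cam lever on the near jaw (rad): 0 closed (flat, pointing to the shaker's -x, to the robot), 1.57 straight up, 1.75 stop. Open above 1.2, closed below 0.15. Stays where left; about 3 N at its grip moves it.
- lever_pivot (a point): Pivot of the cam lever, 58 mm above the platform, level with the row's middle in y, 74 mm to the -x side of it with the turnbuckle at 0; moves 10 mm inward per turn with the near jaw. Its axis is along the shaker's y.
- lever_grip (a point): Point in the middle of the cam lever's black grip, 56 mm from its pivot. The lever is a flat handle, 70 mm long from the pivot, 18 mm wide (along the shaker's y), 11 mm thick.
- bottle1: Small amber glass bottle with paper band and blue ribbed screw cap, closed, 0.16 to 0.3 kg, one of two to four on the bench; origin at the centre of its underside, z along its axis. Body 56 mm in diameter up to 66 mm, 110 mm tall in all; the cap is 38 mm in diameter and takes up the top 24 mm. None if absent.
- bottle2: Small amber glass bottle with paper band and blue ribbed screw cap, closed, 0.16 to 0.3 kg, one of two to four on the bench; origin at the centre of its underside, z along its axis. Body 56 mm in diameter up to 66 mm, 110 mm tall in all; the cap is 38 mm in diameter and takes up the top 24 mm. None if absent.
- bottle3: Small amber glass bottle with paper band and blue ribbed screw cap, closed, 0.16 to 0.3 kg, one of two to four on the bench; origin at the centre of its underside, z along its axis. Body 56 mm in diameter up to 66 mm, 110 mm tall in all; the cap is 38 mm in diameter and takes up the top 24 mm. None if absent.
- bottle4: Small amber glass bottle with paper band and blue ribbed screw cap, closed, 0.16 to 0.3 kg, one of two to four on the bench; origin at the centre of its underside, z along its axis. Body 56 mm in diameter up to 66 mm, 110 mm tall in all; the cap is 38 mm in diameter and takes up the top 24 mm. None if absent.
- big_bottle: Bystander: large clear bottle, 86 mm in diameter, 165 mm tall; leave it.
- tip_box: Bystander: blue pipette tip box, 85 x 122 x 71 mm; leave it.
- plates: Bystander: two stacked white well plates, 86 x 128 x 29 mm; leave it.

How it is judged:
By the outcome, as a careful person would: the job done as asked, in the order asked, and still so for the second after the job is handed in, with the robot touching nothing.
Of bottle1, bottle2, bottle3, bottle4 only 2 to 4 are there at a start; the rules pass over those that are not, and their reading is None.
At some moment in a run one of bottle1, bottle2, bottle3, bottle4 may be knocked a few centimetres aside while the robot is not near it.
It also fails if it takes over 210 s, if anything falls off the work surface, if the arm or the gripper's body presses on something with over 40 N, if the wrist force passes 120 N, or if a joint passes its speed limit or range.

## Working session

There is one attempt and no reset: what is moved stays moved. The work goes in short steps, Python scripts to look and compute and a shell command to move; the robot and the scene stay as the last step left them, time stands still between calls to the robot, and variables do not carry over. Pictures are saved under pics/ and viewed, and the job is handed in when it is done.

```bash
ls; mkdir -p pics; python3 - <<'E'
from workcell import r
import cv2
for n in("side","top"):
    p,d=r.read_camera(n); cv2.imwrite(f"pics/{n}0.png",p)
    print(n,r.camera_model(n))
print(r.observe(), r.hold_point_z)
E
```

```text
pics
side {'fx': 444.37998983664306, 'fy': 444.37998983664306, 'cx': 284.19801403498764, 'cy': 209.97973139220306, 'R': array([[-0.94357848, -0.33056205, -0.01970721],
       [-0.23381802,  0.70720407, -0.66722675],
       [ 0.23449686, -0.62497291, -0.74459391]]), 't': array([0.52000457, 0.22859385, 1.22238944])}
top {'fx': 405.022102545461, 'fy': 405.022102545461, 'cx': 274.4979128449219, 'cy': 211.09667282348425, 'R': array([[-0.01614948, -0.99981498, -0.01044942],
       [-0.99603363,  0.01700121, -0.08733826],
       [ 0.08749976,  0.00899751, -0.99612391]]), 't': array([-0.02433614,  0.56047987,  1.25584922])}
{'time_s': 0.1, 'joints': array([-1.44010590e+00,  8.79021262e-02,  1.37206663e+00, -1.10068601e-05,
        1.68360489e+00, -1.03111235e-01]), 'qd': array([-6.41117226e-04, -3.51028370e-04, -3.28156442e-03, -6.92230806e-05,
       -3.06207706e-04,  1.37840320e-03]), 'joint_efforts': array([ 1.78506412e-03, -3.41251409e+01, -3.03302085e+01,  7.19453185e-02,
        3.04386124e-02, -1.02340555e-04]), 'tcp_pos': array([ 0.12734493, -0.53455702,  0.20442824]), 'tcp_rot': array([[ 9.72792978e-01,  2.31675960e-01, -2.69002741e-04],
       [ 2.31676036e-01, -9.72791017e-01,  1.96266383e-03],
       [ 1.93018576e-04, -1.97158708e-03, -9.99998038e-01]]), 'contact_force': array([-1.00135139, -0.3486128 , -1.16435336]), 'ft_torque': array([-0.05443842, -0.02025335,  0.03074068]), 'finger_gap': 0.09415323210070807} -0.0188
```

View pics/side0.png

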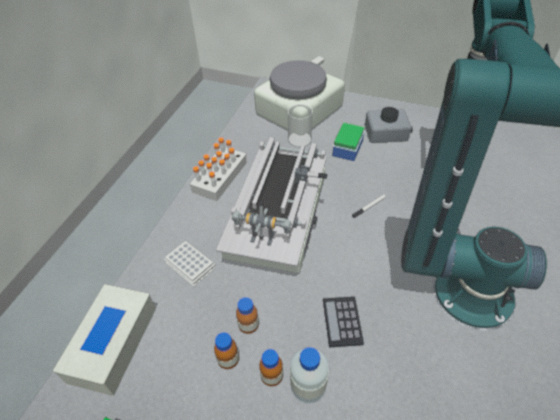

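View pics/top0.png

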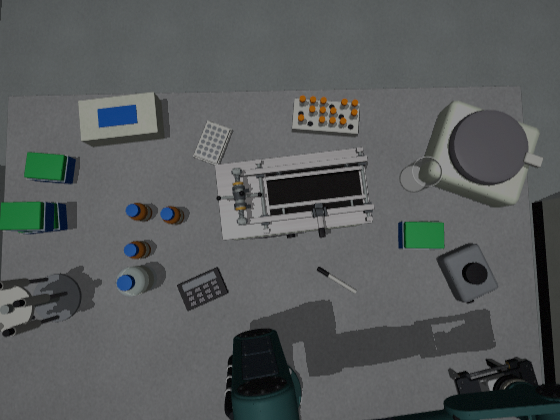

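```bash
cat > h.py <<'E'
from workcell import r
import cv2, numpy as np, sys
def cam(n):
    p,d=r.read_camera(n); return p,d,r.camera_model(n)
def deproj(m,u,v,z):
    c=np.stack([(u-m['cx'])/m['fx']*z,(v-m['cy'])/m['fy']*z,z],-1)
    return (c-m['t'])@m['R']
def cloud(n):
    p,d,m=cam(n); v,u=np.mgrid[0:420,0:560]
    return p,d,deproj(m,u.astype(float),v.astype(float),d.astype(float)),m
def proj(m,X):
    c=np.asarray(X)@m['R'].T+m['t']; return c[...,:2]/c[...,2:]*[m['fx'],m['fy']]+[m['cx'],m['cy']]
E
python3 - <<'E'
from h import *
for n in("side","top"):
    p,d,P,m=cloud(n); np.savez(f"c_{n}.npz",p=p,d=d,P=P)
    hsv=cv2.cvtColor(p,cv2.COLOR_BGR2HSV)
    blue=((hsv[...,0]>100)&(hsv[...,0]<125)&(hsv[...,1]>150)&(hsv[...,2]>90)&(d>0)).astype(np.uint8)
    k,l,s,c=cv2.connectedComponentsWithStats(blue)
    for i in range(1,k):
        if s[i,4]>25:
            q=P[l==i]; print(n,c[i].round(),s[i,4],np.median(q,0).round(3),np.percentile(q[:,2],[5,95]).round(3))
p,d,P=[np.load('c_top.npz')[k] for k in 'pdP']
cv2.imwrite('pics/z1.png',cv2.resize(p[130:260,205:390],None,fx=4,fy=4,interpolation=cv2.INTER_CUBIC))
p=np.load('c_side.npz')['p']
cv2.imwrite('pics/z2.png',cv2.resize(p[120:280,200:340],None,fx=3.7,fy=3.7,interpolation=cv2.INTER_CUBIC))
E
```

```text
side [245. 305.] 160 [0.55 0.29 0.11] [0.103 0.113]
side [103. 330.] 966 [0.859 0.452 0.082] [0.079 0.085]
side [223. 341.] 205 [0.561 0.394 0.11 ] [0.099 0.113]
side [309. 358.] 331 [0.354 0.392 0.165] [0.153 0.168]
side [270. 358.] 216 [0.444 0.397 0.11 ] [0.1   0.113]
top [117. 116.] 684 [0.86  0.448 0.081] [0.078 0.086]
top [132. 210.] 114 [0.563 0.388 0.11 ] [0.107 0.114]
top [166. 213.] 117 [0.552 0.286 0.11 ] [0.105 0.114]
top [130. 250.] 120 [0.445 0.392 0.111] [0.107 0.114]
top [124. 282.] 180 [0.356 0.386 0.165] [0.162 0.169]
```

View pics/z1.png

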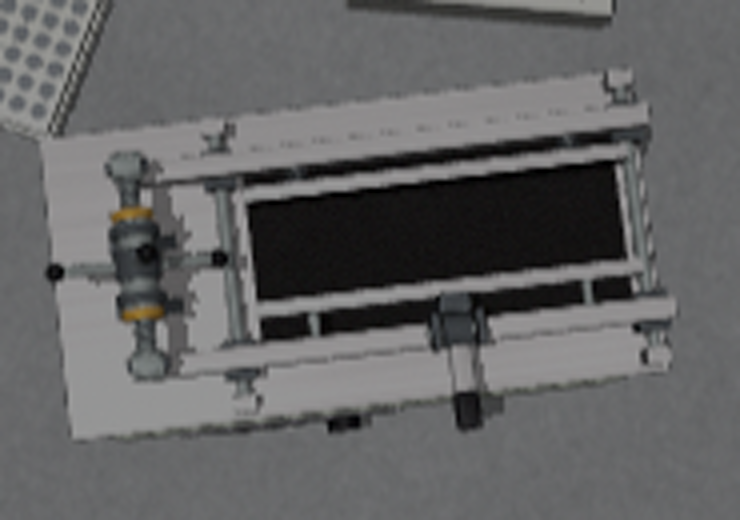

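View pics/z2.png

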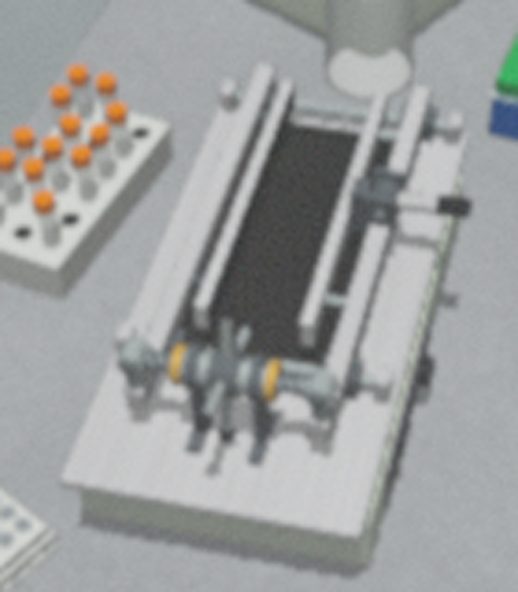

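```bash
python3 - <<'E'
from h import *
pts=[]
for n in("side","top"):
    P=np.load(f'c_{n}.npz')['P']
    q=P[(abs(P[...,2]-.09)<.004)&(P[...,0]>.4)&(P[...,0]<.8)&(P[...,1]>-.35)&(P[...,1]<.25)]
    (c,s,a)=cv2.minAreaRect(q[:,:2].astype(np.float32)); print(n,len(q),np.median(q[:,2]),c,s,a)
    box=cv2.boxPoints((c,s,a)); print(box.round(3))
P=np.load('c_top.npz')['P'];p=np.load('c_top.npz')['p']
# high-resolution points list: features in z1 at 4x offset (205,130)
for name,u,v in [('hubball-',55,272),('hubball+',220,257),('top',148,252),('levergrip',467,410),('leverpivot',457,320),('nearbarL',260,310),('nearbarR',640,268),('farbarL',240,192),('farbarR',620,155),('sleeve',138,285)]:
    uu,vv=round(205+u/4),round(130+v/4); print(name,P[vv,uu].round(3),p[vv,uu])
E
```

```text
side 4821 0.0908473521976884 (0.606615424156189, -0.08896666765213013) (0.2313023954629898, 0.4527207016944885) 5.775730609893799
[[ 0.469  0.125]
 [ 0.514 -0.326]
 [ 0.744 -0.303]
 [ 0.699  0.148]]
top 6733 0.09017312991942834 (0.6070296168327332, -0.0890720784664154) (0.22973473370075226, 0.45005834102630615) 5.841397762298584
[[ 0.47   0.123]
 [ 0.516 -0.325]
 [ 0.744 -0.301]
 [ 0.698  0.146]]
hubball- [0.585 0.119 0.181] [18 15 15]
hubball+ [0.598 0.006 0.156] [16 14 15]
top [0.593 0.051 0.223] [17 15 16]
levergrip [ 0.487 -0.168  0.158] [32 31 31]
leverpivot [ 0.549 -0.16   0.161] [60 58 54]
nearbarL [ 0.559 -0.022  0.141] [132 132 132]
nearbarR [ 0.586 -0.296  0.137] [124 123 124]
farbarL [ 0.654 -0.007  0.094] [127 126 128]
farbarR [ 0.669 -0.285  0.137] [91 90 91]
sleeve [0.577 0.061 0.175] [114 114 110]
```

```bash
cat >> h.py <<'E'
from scipy.spatial.transform import Rotation as Ro
C=np.array([.6068,-.089]);YAW=.1015
EX=np.array([np.cos(YAW),np.sin(YAW)]);EY=np.array([-EX[1],EX[0]])
RM=C-.065*EY
def sh(x,y): return C+x*EX+y*EY      # shaker -> world
def rw(x,y): return RM+x*EX+y*EY     # row -> world
def tosh(P): 
    P=np.asarray(P);d=P[...,:2]-C; return np.stack([d@EX,d@EY],-1)
def Rdown(yaw): 
    c,s=np.cos(yaw),np.sin(yaw); return np.array([[c,s,0],[s,-c,0],[0,0,-1.]])
def go(x,y,z,yaw=YAW,n=None):
    o=r.observe();R=o['tcp_rot'];d=R.T@(np.array([x,y,z])-o['tcp_pos'])
    rv=Ro.from_matrix(R.T@Rdown(yaw)).as_rotvec()
    print('t',round(o['time_s'],2),'shift',d.round(4),'rot',rv.round(3),'dist',np.linalg.norm(d).round(3),'F',o['contact_force'].round(1),'gap',round(o['finger_gap'],4))
E
python3 -c "
from h import *
p=rw(-.127,0);print(p,tosh([.593,.051]))
go(*p,.2)"
```

```text
[ 0.48703981 -0.16653384] [0.00045664 0.14067776]
t 0.2 shift [ 0.4352 -0.2748  0.0052] rot [-0.001 -0.     0.132] dist 0.515 F [-0.6 -0.7  0.2] gap 0.0938
```

```bash
python3 -m jog '[[0,0,0,0,0,0.132,0.5],[0.035,-0.022,0,0,0,0,0.5],[0.035,-0.022,0,0,0,0,0.5],[0.035,-0.022,0,0,0,0,0.5],[0.035,-0.022,0,0,0,0,0.5],[0.035,-0.022,0,0,0,0,0.5],[0.035,-0.022,0,0,0,0,0.5],[0.035,-0.022,0,0,0,0,0.5]]' 12; python3 -c "
from h import *
go(*rw(-.127,0),.2)"
```

```text
time_s: 1.0
tcp_pos: [0.3599, -0.3549, 0.2016]
tcp_rot: [[0.996, 0.084, -0.002], [0.084, -0.996, 0.005], [-0.002, -0.005, -1.0]]
contact_force: [-0.5, 0.3, 0.2]
finger_gap: 0.0471
t 1.0 shift [ 0.1424 -0.177   0.0021] rot [-0.005  0.002 -0.018] dist 0.227 F [-0.5  0.3  0.2] gap 0.0471
```

```bash
python3 -m jog '[[0.028,-0.034,0,0,0,-0.018,0.5],[0.028,-0.034,0,0,0,0,0.5],[0.028,-0.034,0,0,0,0,0.5],[0.028,-0.034,0,0,0,0,0.5],[0.028,-0.034,0,0,0,0,0.5],[0,0,0,0,0,0,0.5]]'; python3 - <<'E'
from h import *
go(*rw(-.127,0),.13)
p,d,P,m=cloud('top')
q=P[(abs(P[...,0]-.52)<.06)&(abs(P[...,1]+.16)<.05)&(P[...,2]>.14)&(P[...,2]<.17)]
cv2.imwrite('pics/a1.png',cv2.resize(p[130:330,205:405],(600,600)))
p,d,P,m=cloud('side'); cv2.imwrite('pics/a2.png',cv2.resize(p[120:280,240:400],(600,600)))
E
```

```text
time_s: 1.6
tcp_pos: [0.489, -0.16, 0.2003]
tcp_rot: [[0.994, 0.109, -0.003], [0.109, -0.994, 0.007], [-0.002, -0.008, -1.0]]
contact_force: [-0.5, 0.2, -0.0]
finger_gap: 0.0471
t 1.6 shift [-0.0025  0.0068  0.0703] rot [-0.008  0.002  0.007] dist 0.071 F [-0.5  0.2 -0. ] gap 0.0471
```

View pics/a2.png

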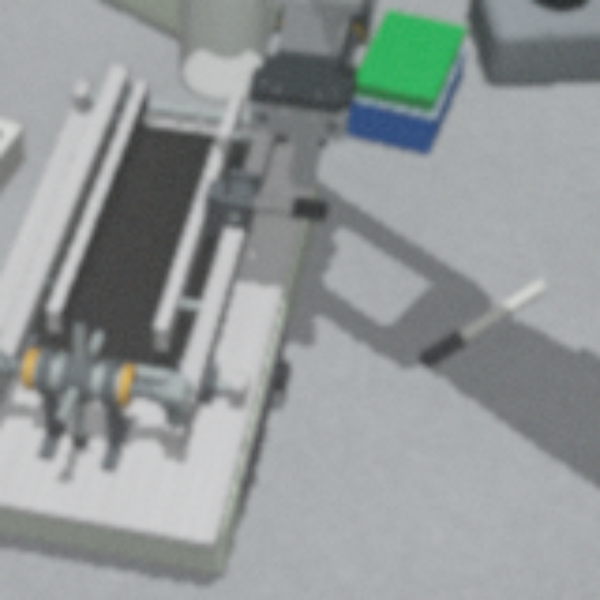

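```bash
python3 -m jog '[[-0.002,0.007,0,0,0,0.007,0.5],[0,0,0.024,0,0,0,0.5],[0,0,0.024,0,0,0,0.5],[0,0,0.024,0,0,0,0.5],[0,0,0,0,0,0,0.5]]';python3 -c "
from h import *
go(*rw(-.127,0),.129)"
```

```text
time_s: 2.2
tcp_pos: [0.4823, -0.1805, 0.1274]
tcp_rot: [[0.997, 0.083, -0.003], [0.083, -0.997, 0.0], [-0.003, -0.0, -1.0]]
contact_force: [-1.0, -0.1, -0.4]
finger_gap: 0.0465
t 2.2 shift [ 0.0059 -0.0135 -0.0016] rot [-0.     0.003 -0.018] dist 0.015 F [-1.  -0.1 -0.4] gap 0.0465
```

```bash
python3 -m jog '[[0.006,-0.0135,0,0,0,-0.018,0.5],[0,0,0,0,0,0,0.5],[0,0,0,0,0,0,0.5]]';python3 -c "
from h import *
go(*rw(-.127,0),.129)"
```

```text
time_s: 2.5
tcp_pos: [0.4875, -0.169, 0.1303]
tcp_rot: [[0.995, 0.097, 0.0], [0.097, -0.995, -0.002], [0.0, 0.002, -1.0]]
contact_force: [-0.0, -0.3, -0.5]
finger_gap: 0.0472
t 2.5 shift [-0.0002 -0.0025  0.0013] rot [ 0.002 -0.    -0.004] dist 0.003 F [-0.  -0.3 -0.5] gap 0.0472
```

```bash
python3 -m jog '[[0,-0.0025,0,0,0,0,0.3],[0,0,0,0,0,0,0],[0,0,0,0,0,0,0],[0,0,0,0,0,0,0]]' 15;python3 -c "
from h import *
go(*rw(-.127,0),.129)"
```

```text
time_s: 2.9
tcp_pos: [0.489, -0.1668, 0.1337]
tcp_rot: [[0.995, 0.098, 0.006], [0.098, -0.995, -0.005], [0.005, 0.005, -1.0]]
contact_force: [0.5, -0.4, 0.0]
finger_gap: 0.0184
t 2.9 shift [-0.0019 -0.0005  0.0047] rot [ 0.005 -0.005 -0.003] dist 0.005 F [ 0.5 -0.4  0. ] gap 0.0184
```

```bash
python3 -m jog '[[0.001,0,-0.011,0,0,0,0],[0.003,0,-0.011,0,0,0,0],[0.005,0,-0.010,0,0,0,0],[0.007,0,-0.009,0,0,0,0]]' ;python3 -c "
from h import *
o=r.observe();g=o['tcp_pos']-.019*o['tcp_rot'][:,2];x=tosh(g);print(x,g[2],np.arctan2(g[2]-.148,-.071-x[0]),np.hypot(g[2]-.148,-.071-x[0]));go(*rw(-.071,0),.148+.056-.019)"
```

```text
time_s: 3.3
tcp_pos: [0.5019, -0.1642, 0.1719]
tcp_rot: [[0.995, 0.098, -0.006], [0.098, -0.995, -0.001], [-0.006, 0.0, -1.0]]
contact_force: [-1.9, -1.3, -6.3]
finger_gap: 0.0156
[-0.11188739 -0.06417925] 0.19091718055637905 0.8096139336933532 0.05927616023190056
t 3.3 shift [ 0.0409  0.0007 -0.0133] rot [ 0.     0.006 -0.004] dist 0.043 F [-1.9 -1.3 -6.3] gap 0.0156
```

```bash
python3 -m jog '[[0.010,0,-0.005,0,0,0,0],[0.010,0,-0.004,0,0,0,0],[0.011,0,-0.003,0,0,0,0],[0.011,0,0.0,0,0,0,0],[0.004,0,0.0,0,0,0,0],[0,0,0,0,0,0,0]]' ;python3 - <<'E'
from h import *
o=r.observe();g=o['tcp_pos']-.019*o['tcp_rot'][:,2];x=tosh(g);print(x,g[2],np.arctan2(g[2]-.148,-.071-x[0]),np.hypot(g[2]-.148,-.071-x[0]));go(*rw(-.071,0),.148+.056-.019)
p,d,P,m=cloud('side'); cv2.imwrite('pics/a3.png',cv2.resize(p[120:280,240:400],(600,600)))
E
```

```text
time_s: 3.9
tcp_pos: [0.542, -0.1602, 0.1899]
tcp_rot: [[0.995, 0.095, -0.029], [0.095, -0.996, -0.002], [-0.029, -0.0, -1.0]]
contact_force: [-1.4, 0.1, -5.9]
finger_gap: 0.0155
[-0.0711342  -0.06424742] 0.2089225000109959 1.5685935538173679 0.06092264781563979
t 3.9 shift [0.0008 0.0008 0.0049] rot [-0.001  0.029 -0.007] dist 0.005 F [-1.4  0.1 -5.9] gap 0.0155
```

View pics/a3.png

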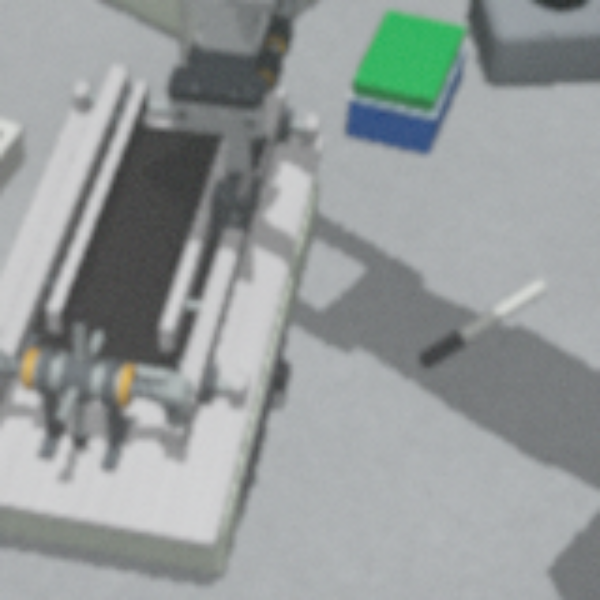

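```bash
python3 -m jog '[[0.005,0,0,0,-0.0,0,0],[0,0,0,0,0,0,0.5],[0,0,0,0,0,0,0.5],[0,0,-0.03,0,0.03,0,0.5],[0,0,-0.04,0,0,0,0.5],[0,0,-0.03,0,0,0,0.6],[0,0,0,0,0,0,0.6]]' ;python3 - <<'E'
from h import *
p,d,P,m=cloud('side'); cv2.imwrite('pics/a4.png',cv2.resize(p[120:280,240:400],(600,600)))
q=P[(abs(tosh(P)[...,1]+.065)<.012)&(P[...,2]>.16)&(P[...,2]<.225)&(abs(tosh(P)[...,0]+.07)<.05)];print(len(q));s=tosh(q)
for z in np.arange(.16,.222,.01):
    k=abs(q[:,2]-z)<.005
    if k.sum(): print(z,k.sum(),s[k].mean(0))
b=[('C',.4445,.394)]
go(.4445,.394,.20)
E
```

```text
time_s: 4.65
tcp_pos: [0.5512, -0.1599, 0.2984]
tcp_rot: [[0.995, 0.095, 0.019], [0.095, -0.995, -0.003], [0.019, 0.004, -1.0]]
contact_force: [0.7, -0.2, 0.9]
finger_gap: 0.0559
74
0.16 14 [-0.06867387 -0.06306614]
0.17 7 [-0.07440437 -0.05910036]
0.18000000000000002 10 [-0.07694837 -0.05939417]
0.19000000000000003 5 [-0.07745884 -0.05910032]
0.20000000000000004 11 [-0.08013659 -0.05924525]
0.21000000000000005 11 [-0.08126911 -0.05937417]
0.22000000000000006 16 [-0.08158883 -0.06510869]
t 4.7 shift [-0.0543 -0.5616  0.0937] rot [ 0.003 -0.015 -0.006] dist 0.572 F [ 0.6  0.5 -0.9] gap 0.0558
```

View pics/a4.png

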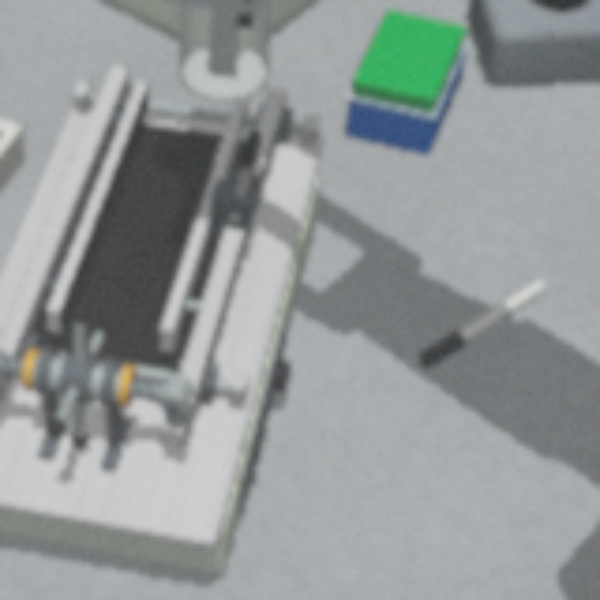

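```bash
python3 -m jog '[[-0.005,-0.045,0,0,-0.015,0,0.6],[-0.005,-0.045,0,0,0,0,0.6],[-0.005,-0.045,0,0,0,0,0.6],[-0.005,-0.045,0,0,0,0,0.6],[-0.005,-0.045,0,0,0,0,0.6],[-0.005,-0.045,0.005,0,0,0,0.6],[-0.005,-0.045,0.005,0,0,0,0.6],[-0.005,-0.045,0.005,0,0,0,0.6]]' ;python3 - <<'E'
from h import *
go(.4445,.394,.20)
E
```

```text
time_s: 5.5
tcp_pos: [0.4753, 0.2021, 0.2654]
tcp_rot: [[0.997, 0.083, -0.009], [0.083, -0.997, -0.002], [-0.009, 0.001, -1.0]]
contact_force: [0.2, 0.6, -0.6]
finger_gap: 0.0566
t 5.5 shift [-0.0142 -0.1939  0.0653] rot [ 0.001  0.009 -0.019] dist 0.205 F [ 0.2  0.6 -0.6] gap 0.0566
```

```bash
python3 -m jog '[[-0.003,-0.042,0.01,0,0.009,-0.019,0.65],[-0.003,-0.042,0.01,0,0,0,0.65],[-0.003,-0.042,0.012,0,0,0,0.65],[-0.003,-0.036,0.01,0,0,0,0.65],[0,-0.01,0.01,0,0,0,0.65],[0,0,0,0,0,0,0.65]]' ;python3 - <<'E'
from h import *
go(.4445,.394,.081)
p,d,P,m=cloud('side'); cv2.imwrite('pics/b1.png',p)
hsv=cv2.cvtColor(p,cv2.COLOR_BGR2HSV)
blue=((hsv[...,0]>100)&(hsv[...,0]<125)&(hsv[...,1]>150)&(hsv[...,2]>90)&(d>0)).astype(np.uint8)
k,l,s,c=cv2.connectedComponentsWithStats(blue)
for i in range(1,k):
    if s[i,4]>25:
        q=P[l==i]; print(c[i].round(),s[i,4],np.median(q,0).round(3))
E
```

```text
time_s: 6.1
tcp_pos: [0.4382, 0.3826, 0.1982]
tcp_rot: [[0.994, 0.112, -0.011], [0.112, -0.994, -0.005], [-0.012, 0.004, -1.0]]
contact_force: [-0.9, -0.8, 0.2]
finger_gap: 0.0606
t 6.1 shift [ 0.0089 -0.0111  0.117 ] rot [0.004 0.012 0.01 ] dist 0.118 F [-0.9 -0.8  0.2] gap 0.0606
[243. 307.] 97 [0.554 0.297 0.11 ]
[103. 330.] 960 [0.859 0.452 0.082]
[223. 341.] 205 [0.561 0.393 0.11 ]
[309. 358.] 333 [0.354 0.393 0.165]
[270. 360.] 164 [0.444 0.4   0.11 ]
```

View pics/b1.png

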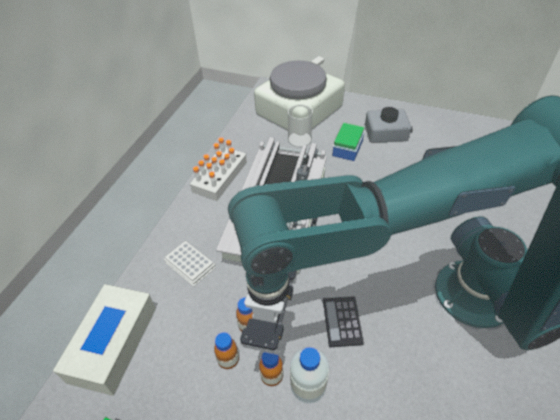

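```bash
python3 -m jog '[[0.009,-0.011,0.02,0,0.012,0.01,0.65],[0,0,0.03,0,0,0,0.65],[0,0,0,0,0,0,0.65]]' ;python3 -c "
from h import *
go(.4445,.394,.081)"
```

```text
time_s: 6.45
tcp_pos: [0.4493, 0.3901, 0.1497]
tcp_rot: [[0.995, 0.095, 0.006], [0.095, -0.995, -0.003], [0.006, 0.004, -1.0]]
contact_force: [-0.7, -0.7, -1.3]
finger_gap: 0.0609
t 6.45 shift [-0.0049 -0.0046  0.0686] rot [ 0.004 -0.006 -0.006] dist 0.069 F [-0.7 -0.7 -1.3] gap 0.0609
```

```bash
python3 -m jog '[[-0.005,-0.004,0.02,0.004,-0.006,-0.006,0.65],[0,0,0.025,0,0,0,0.65],[0,0,0.02,0,0,0,0.65],[0,0,0,0,0,0,0.65]]' ;python3 -c "
from h import *
go(.4445,.394,.081)"
```

```text
time_s: 6.85
tcp_pos: [0.4501, 0.3898, 0.091]
tcp_rot: [[0.996, 0.093, 0.01], [0.093, -0.996, 0.005], [0.01, -0.004, -1.0]]
contact_force: [0.5, -0.1, 0.6]
finger_gap: 0.0608
t 6.85 shift [-0.0053 -0.0046  0.01  ] rot [-0.004 -0.01  -0.008] dist 0.012 F [ 0.5 -0.1  0.6] gap 0.0608
```

```bash
python3 -m jog '[[-0.005,-0.004,0.008,0,-0.01,-0.008,0.65],[0,0,0,0,0,0,0.4],[0,0,0,0,0,0,0.2],[0,0,0,0,0,0,0.2],[0,0,0,0,0,0,0.2],[0,0,0,0,0,0,0.2]]' 30 ;python3 -c "
from h import *
go(.4445,.394,.081)"
```

```text
time_s: 7.45
tcp_pos: [0.4486, 0.394, 0.0905]
tcp_rot: [[0.995, 0.099, 0.009], [0.099, -0.995, 0.011], [0.01, -0.01, -1.0]]
contact_force: [0.4, -0.6, -1.8]
finger_gap: 0.0375
t 7.45 shift [-0.0042 -0.0003  0.0095] rot [-0.01  -0.01  -0.003] dist 0.01 F [ 0.4 -0.6 -1.8] gap 0.0375
```

```bash
python3 -m jog '[[0,0,0,0,0,0,0.65],[0,0,0,0,0,0,0.65],[-0.004,0,0.007,0,0,0,0.65],[0,0,0.004,0,0,0,0.65],[0,0,0.002,0,0,0,0.3],[0,0,0,0,0,0,0.2],[0,0,0,0,0,0,0.2],[0,0,0,0,0,0,0.2]]' 30 ;python3 -c "
from h import *
go(.4445,.394,.081)"
```

```text
time_s: 8.25
tcp_pos: [0.4442, 0.3939, 0.0764]
tcp_rot: [[0.995, 0.099, 0.009], [0.099, -0.995, 0.01], [0.01, -0.009, -1.0]]
contact_force: [0.3, -0.4, 0.3]
finger_gap: 0.0374
t 8.25 shift [ 0.0003 -0.0002 -0.0046] rot [-0.009 -0.01  -0.002] dist 0.005 F [ 0.3 -0.4  0.3] gap 0.0374
```

```bash
python3 -m jog '[[0,0,-0.02,0,0,0,0.2],[0,0,-0.035,0,0,0,0.2],[0,0,-0.045,0,0,0,0.2],[0,0,-0.045,0,0,0,0.2],[0,0,-0.045,0,0,0,0.2],[0,0,-0.045,0,0,0,0.2],[0,0,-0.03,0,0,0,0.2],[0,0,0,0,0,0,0.2]]' ;python3 -c "
from h import *
print(rw(0,-.075))
go(*rw(0,-.075),.335)"
```

```text
time_s: 9.05
tcp_pos: [0.4405, 0.3898, 0.344]
tcp_rot: [[0.995, 0.099, -0.003], [0.099, -0.995, 0.002], [-0.003, -0.002, -1.0]]
contact_force: [-0.1, -0.4, -0.7]
finger_gap: 0.0376
[ 0.62098561 -0.22827946]
t 9.05 shift [0.1185 0.6329 0.0071] rot [-0.002  0.003 -0.002] dist 0.644 F [-0.1 -0.4 -0.7] gap 0.0376
```

```bash
python3 -m jog '[[0.005,0.03,0,0,0,0,0.2],[0.008,0.042,0,0,0,0,0.2],[0.008,0.044,0,0,0,0,0.2],[0.008,0.044,0,0,0,0,0.2],[0.008,0.044,0,0,0,0,0.2],[0.008,0.044,0,0,0,0,0.2],[0.008,0.044,0,0,0,0,0.2],[0.008,0.044,0,0,0,0,0.2]]' ;python3 -c "
from h import *
go(*rw(0,-.075),.335)"
```

```text
time_s: 9.85
tcp_pos: [0.5341, 0.0561, 0.3215]
tcp_rot: [[0.993, 0.113, -0.028], [0.113, -0.994, -0.002], [-0.028, -0.002, -1.0]]
contact_force: [-0.1, 1.0, -2.5]
finger_gap: 0.0376
t 9.85 shift [ 0.0539  0.2923 -0.0154] rot [-0.001  0.028  0.011] dist 0.298 F [-0.1  1.  -2.5] gap 0.0376
```

```bash
python3 -m jog '[[0.008,0.044,-0.005,0,0.028,0.011,0.2],[0.008,0.044,-0.003,0,0,0,0.2],[0.008,0.044,0,0,0,0,0.2],[0.008,0.044,0,0,0,0,0.2],[0.008,0.044,0,0,0,0,0.2],[0.008,0.038,0,0,0,0,0.2],[0.005,0.01,0,0,0,0,0.2],[0,0,0,0,0,0,0.2]]' ;python3 -c "
from h import *
go(*rw(0,-.075),.168)"
```

```text
time_s: 10.65
tcp_pos: [0.6114, -0.2214, 0.2998]
tcp_rot: [[0.995, 0.092, -0.035], [0.093, -0.996, 0.012], [-0.034, -0.016, -0.999]]
contact_force: [-0.4, 0.1, -2.3]
finger_gap: 0.0374
t 10.65 shift [0.0133 0.0098 0.1313] rot [-0.016  0.033 -0.009] dist 0.132 F [-0.4  0.1 -2.3] gap 0.0374
```

```bash
python3 -m jog '[[0.013,0.008,0.02,-0.016,0.033,-0.009,0.2],[0,0,0.035,0,0,0,0.2],[0,0,0.025,0,0,0,0.2],[0,0,0,0,0,0,0.2]]' ;python3 - <<'E'
from h import *
go(*rw(0,-.075),.168)
p,d,P,m=cloud('side'); cv2.imwrite('pics/c1.png',cv2.resize(p[100:260,220:380],(600,600)))
E
```

```text
time_s: 11.05
tcp_pos: [0.6232, -0.2219, 0.2124]
tcp_rot: [[0.994, 0.107, -0.005], [0.107, -0.994, 0.004], [-0.004, -0.005, -1.0]]
contact_force: [-1.0, 0.6, -2.0]
finger_gap: 0.0375
t 11.05 shift [-0.0027  0.0063  0.0444] rot [-0.005  0.004  0.005] dist 0.045 F [-1.   0.6 -2. ] gap 0.0375
```

View pics/c1.png

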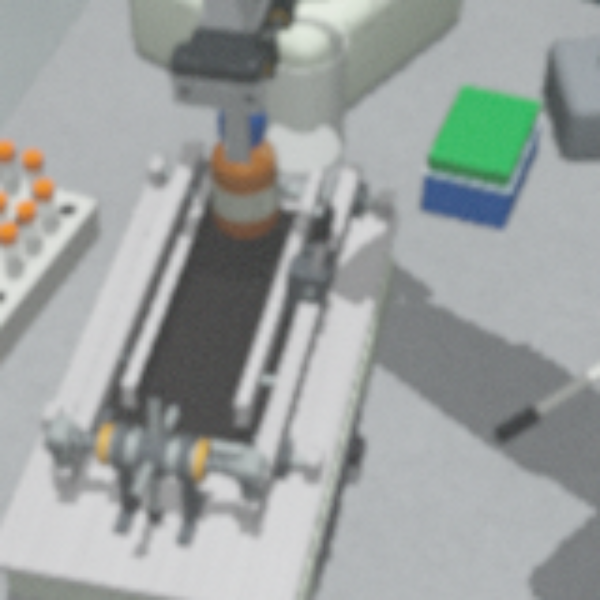

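```bash
python3 -m jog '[[-0.003,0.005,0.018,0,0,0,0.2],[0,0,0.012,0,0,0,0.2],[0,0,0.005,0,0,0,0.2],[0,0,0,0,0,0,0.2]]' ;python3 -c "
from h import *
go(*rw(0,-.075),.167)"
```

```text
time_s: 11.5
tcp_pos: [0.6236, -0.2241, 0.1853]
tcp_rot: [[0.994, 0.111, 0.007], [0.111, -0.994, 0.001], [0.007, 0.0, -1.0]]
contact_force: [-0.0, -1.0, -1.9]
finger_gap: 0.0377
t 11.5 shift [-0.0032  0.0039  0.0183] rot [-0.    -0.007  0.01 ] dist 0.019 F [-0.  -1.  -1.9] gap 0.0377
```

```bash
python3 -m jog '[[-0.003,0.004,0.01,0,-0.007,0.01,0.2],[0,0,0.007,0,0,0,0.2],[0,0,0.004,0,0,0,0.2],[0,0,0.001,0,0,0,0.2]]' ;python3 -c "
from h import *
go(*rw(0,-.075),.167)"
```

```text
time_s: 11.9
tcp_pos: [0.6229, -0.2294, 0.1664]
tcp_rot: [[0.995, 0.101, 0.006], [0.101, -0.995, -0.004], [0.006, 0.004, -1.0]]
contact_force: [-0.9, 0.2, 2.5]
finger_gap: 0.0378
t 11.9 shift [-0.0018 -0.0013 -0.0006] rot [ 0.004 -0.006 -0.   ] dist 0.002 F [-0.9  0.2  2.5] gap 0.0378
```

```bash
python3 -m jog '[[0,0,0,0,0,0,0.6],[0,0,0,0,0,0,0.6],[0,0,-0.02,0,0,0,0.6],[0,0,-0.04,0,0,0,0.6],[0,0,-0.045,0,0,0,0.6],[0,0,-0.03,0,0,0,0.6],[0,0,0,0,0,0,0.6]]' ;python3 - <<'E'
from h import *
p,d,P,m=cloud('side'); cv2.imwrite('pics/c2.png',p)
hsv=cv2.cvtColor(p,cv2.COLOR_BGR2HSV)
blue=((hsv[...,0]>100)&(hsv[...,0]<125)&(hsv[...,1]>150)&(hsv[...,2]>90)&(d>0)).astype(np.uint8)
k,l,s,c=cv2.connectedComponentsWithStats(blue)
for i in range(1,k):
    if s[i,4]>25:
        q=P[l==i]; print(c[i].round(),s[i,4],np.median(q,0).round(3),tosh(np.median(q,0)))
go(.552,.288,.25)
E
```

```text
time_s: 12.6
tcp_pos: [0.6218, -0.2283, 0.3052]
tcp_rot: [[0.995, 0.101, 0.005], [0.101, -0.995, -0.002], [0.005, 0.002, -1.0]]
contact_force: [-0.2, 0.1, 0.7]
finger_gap: 0.0566
[245. 305.] 156 [0.55 0.29 0.11] [-0.01847296  0.38330602]
[103. 330.] 963 [0.859 0.452 0.082] [0.30589214 0.51294373]
[223. 341.] 205 [0.561 0.393 0.11 ] [0.0034224  0.48459361]
[309. 358.] 328 [0.354 0.392 0.165] [-0.20267469  0.50451826]
t 12.65 shift [-0.0169 -0.5205  0.0524] rot [ 0.001 -0.002 -0.   ] dist 0.523 F [ 0.6  0.1 -0.1] gap 0.0563
```

View pics/c2.png

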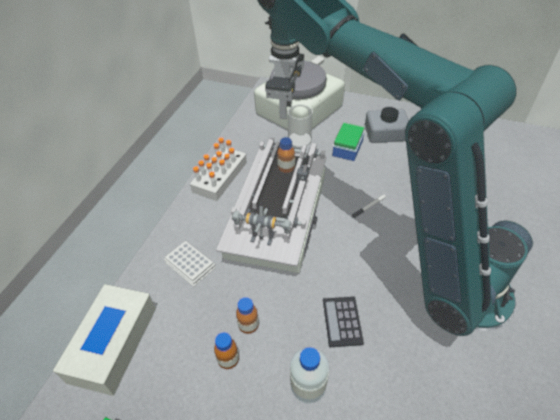

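```bash
python3 -m jog '[[-0.001,-0.03,0,0,0,0,0.65],[-0.001,-0.045,0,0,0,0,0.65],[-0.001,-0.045,0,0,0,0,0.65],[-0.001,-0.045,0,0,0,0,0.65],[-0.001,-0.045,0,0,0,0,0.65],[-0.001,-0.045,0,0,0,0,0.65],[-0.001,-0.045,0,0,0,0,0.65],[-0.001,-0.045,0,0,0,0,0.65]]' ;python3 -c "
from h import *
go(.551,.288,.20)"
```

```text
time_s: 13.45
tcp_pos: [0.5731, 0.1203, 0.2772]
tcp_rot: [[0.996, 0.088, -0.032], [0.088, -0.996, 0.004], [-0.031, -0.007, -0.999]]
contact_force: [-0.2, -0.5, -0.3]
finger_gap: 0.0606
t 13.45 shift [-0.0048 -0.1684  0.0785] rot [-0.007  0.031 -0.013] dist 0.186 F [-0.2 -0.5 -0.3] gap 0.0606
```

```bash
python3 -m jog '[[0,-0.04,0.01,0,0.031,-0.013,0.65],[0,-0.04,0.01,0,0,0,0.65],[0,-0.04,0.015,0,0,0,0.65],[0,-0.025,0.01,0,0,0,0.65],[0,0,0.01,0,0,0,0.65],[0,0,0,0,0,0,0.65]]' ;python3 -c "
from h import *
go(.551,.288,.076)"
```

```text
time_s: 14.05
tcp_pos: [0.548, 0.2752, 0.202]
tcp_rot: [[0.993, 0.111, -0.025], [0.112, -0.994, 0.0], [-0.025, -0.003, -1.0]]
contact_force: [-0.6, -0.9, -0.2]
finger_gap: 0.0612
t 14.05 shift [ 0.0076 -0.012   0.1259] rot [-0.003  0.025  0.01 ] dist 0.127 F [-0.6 -0.9 -0.2] gap 0.0612
```

```bash
python3 -m jog '[[0.007,-0.012,0.02,0,0.025,0.01,0.65],[0,0,0.03,0,0,0,0.65],[0,0,0,0,0,0,0.65]]' ;python3 -c "
from h import *
go(.551,.288,.076)"
```

```text
time_s: 14.35
tcp_pos: [0.5531, 0.2841, 0.148]
tcp_rot: [[0.995, 0.097, -0.002], [0.097, -0.995, 0.0], [-0.002, -0.0, -1.0]]
contact_force: [-0.4, -1.0, -0.6]
finger_gap: 0.0608
t 14.35 shift [-0.0015 -0.004   0.072 ] rot [-0.     0.002 -0.004] dist 0.072 F [-0.4 -1.  -0.6] gap 0.0608
```

```bash
python3 -m jog '[[-0.002,-0.004,0.02,0,0,-0.004,0.65],[0,0,0.025,0,0,0,0.65],[0,0,0.02,0,0,0,0.65],[0,0,0.006,0,0,0,0.65],[0,0,0,0,0,0,0.65]]' ;python3 -c "
from h import *
go(.551,.288,.076)"
```

```text
time_s: 14.85
tcp_pos: [0.5551, 0.2824, 0.0811]
tcp_rot: [[0.996, 0.093, 0.005], [0.093, -0.996, 0.001], [0.005, -0.001, -1.0]]
contact_force: [0.9, 0.1, 0.6]
finger_gap: 0.0608
t 14.85 shift [-0.0036 -0.0059  0.0051] rot [-0.001 -0.005 -0.009] dist 0.009 F [0.9 0.1 0.6] gap 0.0608
```

```bash
python3 -m jog '[[-0.004,-0.006,0.004,0,-0.005,-0.009,0.65],[0,0,0.001,0,0,0,0.3],[0,0,0,0,0,0,0.2],[0,0,0,0,0,0,0.2],[0,0,0,0,0,0,0.2]]' 30 ;python3 -c "
from h import *
go(.551,.288,.076)"
```

```text
time_s: 15.35
tcp_pos: [0.5533, 0.2888, 0.0816]
tcp_rot: [[0.995, 0.101, 0.008], [0.101, -0.995, 0.004], [0.008, -0.003, -1.0]]
contact_force: [0.4, 0.0, -2.2]
finger_gap: 0.0374
t 15.35 shift [-0.0024  0.0006  0.0055] rot [-0.003 -0.008 -0.   ] dist 0.006 F [ 0.4  0.  -2.2] gap 0.0374
```

```bash
python3 -m jog '[[0,0,-0.02,0,0,0,0.2],[0,0,-0.035,0,0,0,0.2],[0,0,-0.045,0,0,0,0.2],[0,0,-0.045,0,0,0,0.2],[0,0,-0.045,0,0,0,0.2],[0,0,-0.045,0,0,0,0.2],[0,0,-0.03,0,0,0,0.2],[0,0,0,0,0,0,0.2]]' ;python3 -c "
from h import *
go(*rw(0,0),.345)"
```

```text
time_s: 16.15
tcp_pos: [0.549, 0.2874, 0.3489]
tcp_rot: [[0.995, 0.102, -0.006], [0.102, -0.995, -0.001], [-0.006, 0.001, -1.0]]
contact_force: [0.3, -0.3, -1.9]
finger_gap: 0.0374
t 16.15 shift [0.019  0.4454 0.0041] rot [0.001 0.006 0.001] dist 0.446 F [ 0.3 -0.3 -1.9] gap 0.0374
```

```bash
python3 -m jog '[[0.002,0.03,-0.002,0,0,0,0.2],[0.002,0.044,-0.003,0,0,0,0.2],[0.002,0.044,-0.003,0,0,0,0.2],[0.002,0.044,-0.003,0,0,0,0.2],[0.002,0.044,-0.003,0,0,0,0.2],[0.002,0.044,0,0,0,0,0.2],[0.002,0.044,0,0,0,0,0.2],[0.002,0.044,0,0,0,0,0.2]]' ;python3 -c "
from h import *
go(*rw(0,0),.30)"
```

```text
time_s: 16.95
tcp_pos: [0.5997, -0.051, 0.3418]
tcp_rot: [[0.993, 0.117, -0.033], [0.117, -0.993, -0.0], [-0.032, -0.004, -0.999]]
contact_force: [0.8, 0.2, -1.8]
finger_gap: 0.0373
t 16.95 shift [0.0029 0.1037 0.0413] rot [-0.004  0.032  0.016] dist 0.112 F [ 0.8  0.2 -1.8] gap 0.0373
```

```bash
python3 -m jog '[[0.001,0.038,0,0,0.032,0.016,0.2],[0.0,0.035,0.01,0,0,0,0.2],[0.0,0.015,0.02,0,0,0,0.2],[0,0,0.03,0,0,0,0.2],[0,0,0,0,0,0,0.2]]' ;python3 -c "
from h import *
go(*rw(0,0),.172)"
```

```text
time_s: 17.45
tcp_pos: [0.6059, -0.1488, 0.2616]
tcp_rot: [[0.996, 0.09, -0.023], [0.09, -0.996, 0.009], [-0.022, -0.011, -1.0]]
contact_force: [-0.1, -0.0, -2.9]
finger_gap: 0.0379
t 17.45 shift [0.009  0.0064 0.0893] rot [-0.011  0.022 -0.012] dist 0.09 F [-0.1 -0.  -2.9] gap 0.0379
```

```bash
python3 -m jog '[[0.009,0.005,0.01,-0.011,0.022,-0.012,0.2],[0,0,0.025,0,0,0,0.2],[0,0,0.02,0,0,0,0.2],[0,0,0,0,0,0,0.2]]' ;python3 -c "
from h import *
go(*rw(0,0),.172)"
```

```text
time_s: 17.85
tcp_pos: [0.614, -0.1513, 0.2016]
tcp_rot: [[0.995, 0.104, -0.005], [0.104, -0.995, 0.002], [-0.005, -0.002, -1.0]]
contact_force: [-0.5, -0.7, -2.3]
finger_gap: 0.0372
t 17.85 shift [-0.0007  0.0024  0.0296] rot [-0.002  0.005  0.002] dist 0.03 F [-0.5 -0.7 -2.3] gap 0.0372
```

```bash
python3 -m jog '[[0,0.002,0.014,0,0,0,0.2],[0,0,0.01,0,0,0,0.2],[0,0,0.004,0,0,0,0.2],[0,0,0.001,0,0,0,0.2]]' ;python3 -c "
from h import *
go(*rw(0,0),.172)"
```

```text
time_s: 18.25
tcp_pos: [0.6154, -0.1527, 0.1734]
tcp_rot: [[0.994, 0.106, -0.001], [0.106, -0.994, 0.001], [-0.001, -0.001, -1.0]]
contact_force: [-0.0, 0.5, -2.4]
finger_gap: 0.0378
t 18.25 shift [-0.0021  0.0008  0.0014] rot [-0.001  0.001  0.004] dist 0.003 F [-0.   0.5 -2.4] gap 0.0378
```

```bash
python3 -m jog '[[-0.002,0.001,0.002,0,0,0,0.2],[0,0,0.001,0,0,0,0.2],[0,0,0.001,0,0,0,0.2]]' ;python3 -c "
from h import *
go(*rw(0,0),.172)"
```

```text
time_s: 18.55
tcp_pos: [0.6141, -0.1542, 0.1714]
tcp_rot: [[0.994, 0.106, 0.002], [0.106, -0.994, -0.0], [0.002, 0.0, -1.0]]
contact_force: [0.6, 1.1, 0.4]
finger_gap: 0.0378
t 18.55 shift [-0.0007 -0.0006 -0.0006] rot [ 0.    -0.002  0.004] dist 0.001 F [0.6 1.1 0.4] gap 0.0378
```

```bash
python3 -m jog '[[0,0,0,0,0,0,0.6],[0,0,0,0,0,0,0.6],[0,0,-0.02,0,0,0,0.6],[0,0,-0.04,0,0,0,0.6],[0,0,-0.045,0,0,0,0.6],[0,0,-0.03,0,0,0,0.6],[0,0,0,0,0,0,0.6]]' ;python3 - <<'E'
from h import *
p,d,P,m=cloud('side'); cv2.imwrite('pics/d1.png',p)
hsv=cv2.cvtColor(p,cv2.COLOR_BGR2HSV)
blue=((hsv[...,0]>100)&(hsv[...,0]<125)&(hsv[...,1]>150)&(hsv[...,2]>90)&(d>0)).astype(np.uint8)
k,l,s,c=cv2.connectedComponentsWithStats(blue)
for i in range(1,k):
    if s[i,4]>25:
        q=P[l==i]; print(c[i].round(),s[i,4],np.median(q,0).round(3),tosh(np.median(q,0)))
go(.562,.391,.25)
E
```

```text
time_s: 19.25
tcp_pos: [0.6139, -0.1543, 0.3133]
tcp_rot: [[0.994, 0.105, 0.006], [0.105, -0.994, -0.002], [0.006, 0.002, -1.0]]
contact_force: [-0.2, 0.3, 0.4]
finger_gap: 0.0565
[103. 330.] 962 [0.859 0.453 0.082] [0.3060785  0.51341914]
[223. 341.] 201 [0.561 0.393 0.11 ] [0.00340253 0.48437985]
[309. 358.] 329 [0.354 0.392 0.165] [-0.20270286  0.50454122]
t 19.3 shift [ 0.0061 -0.5476  0.0604] rot [ 0.001 -0.003  0.004] dist 0.551 F [-0.4 -0.4  0.4] gap 0.0564
```

View pics/d1.png

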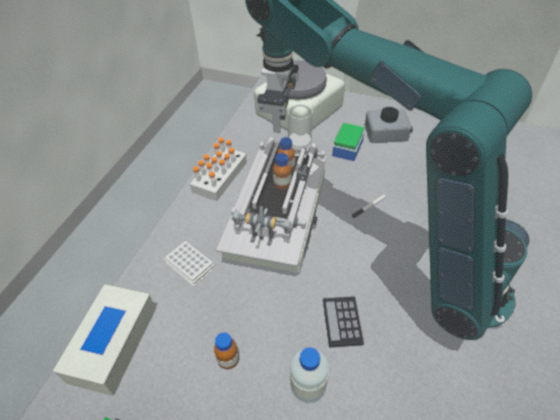

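Two bottles stand in the row (caps at (287,145), (282,160)); the third is unmoved at (223,341).

```bash
python3 -m jog '[[0.001,-0.03,0,0,0,0,0.65],[0.001,-0.045,0,0,0,0,0.65],[0.001,-0.045,0,0,0,0,0.65],[0.001,-0.045,0,0,0,0,0.65],[0.001,-0.045,0,0,0,0,0.65],[0.001,-0.045,0,0,0,0,0.65],[0.001,-0.045,0,0,0,0,0.65],[0.001,-0.045,0,0,0,0,0.65]]' ;python3 -c "
from h import *
go(.562,.391,.20)"
```

```text
time_s: 20.1
tcp_pos: [0.5819, 0.1946, 0.2884]
tcp_rot: [[0.995, 0.091, -0.026], [0.091, -0.996, -0.002], [-0.026, 0.0, -1.0]]
contact_force: [1.3, -0.5, 0.2]
finger_gap: 0.0611
t 20.1 shift [ 0.0004 -0.1974  0.0884] rot [-0.     0.026 -0.01 ] dist 0.216 F [ 1.3 -0.5  0.2] gap 0.0611
```

```bash
python3 -m jog '[[0,-0.044,0.01,0,0.026,-0.01,0.65],[0,-0.044,0.012,0,0,0,0.65],[0,-0.044,0.015,0,0,0,0.65],[0,-0.035,0.015,0,0,0,0.65],[0,-0.01,0.01,0,0,0,0.65],[0,0,0,0,0,0,0.65]]' ;python3 -c "
from h import *
go(.562,.391,.076)"
```

```text
time_s: 20.7
tcp_pos: [0.5551, 0.3813, 0.2058]
tcp_rot: [[0.994, 0.11, -0.02], [0.11, -0.994, -0.01], [-0.021, 0.007, -1.0]]
contact_force: [-0.6, -0.6, -0.5]
finger_gap: 0.0608
t 20.7 shift [ 0.0106 -0.0098  0.1296] rot [0.008 0.021 0.009] dist 0.13 F [-0.6 -0.6 -0.5] gap 0.0608
```

```bash
python3 -m jog '[[0.009,-0.01,0.02,0.008,0.021,0.009,0.65],[0,0,0.035,0,0,0,0.65],[0,0,0,0,0,0,0.65]]' ;python3 -c "
from h import *
go(.562,.391,.076)"
```

```text
time_s: 21.0
tcp_pos: [0.5634, 0.3879, 0.1475]
tcp_rot: [[0.995, 0.098, -0.001], [0.098, -0.995, -0.003], [-0.001, 0.003, -1.0]]
contact_force: [-0.3, -1.3, -0.9]
finger_gap: 0.0612
t 21.0 shift [-0.0011 -0.0034  0.0715] rot [ 0.003  0.001 -0.004] dist 0.072 F [-0.3 -1.3 -0.9] gap 0.0612
```

```bash
python3 -m jog '[[-0.001,-0.004,0.02,0,0,-0.004,0.65],[0,0,0.025,0,0,0,0.65],[0,0,0.02,0,0,0,0.65],[0,0,0.008,0,0,0,0.65],[0,0,0,0,0,0,0.65]]' ;python3 -c "
from h import *
go(.562,.391,.076)"
```

```text
time_s: 21.5
tcp_pos: [0.5684, 0.3853, 0.0819]
tcp_rot: [[0.996, 0.093, 0.01], [0.093, -0.996, -0.0], [0.01, 0.001, -1.0]]
contact_force: [-0.6, -0.1, 0.4]
finger_gap: 0.061
t 21.5 shift [-0.0059 -0.0062  0.0058] rot [ 0.001 -0.01  -0.009] dist 0.01 F [-0.6 -0.1  0.4] gap 0.061
```

```bash
python3 -m jog '[[-0.006,-0.006,0.005,0,-0.01,-0.009,0.65],[0,0,0.002,0,0,0,0.3],[0,0,0,0,0,0,0.2],[0,0,0,0,0,0,0.2],[0,0,0,0,0,0,0.2]]' 30 ;python3 -c "
from h import *
go(.562,.391,.076)"
```

```text
time_s: 22.0
tcp_pos: [0.5645, 0.3917, 0.081]
tcp_rot: [[0.995, 0.101, 0.007], [0.101, -0.995, 0.003], [0.007, -0.003, -1.0]]
contact_force: [0.7, 1.2, -1.9]
finger_gap: 0.0372
t 22.0 shift [-0.0026  0.0005  0.005 ] rot [-0.003 -0.007 -0.   ] dist 0.006 F [ 0.7  1.2 -1.9] gap 0.0372
```

```bash
python3 -m jog '[[0,0,-0.02,0,0,0,0.2],[0,0,-0.035,0,0,0,0.2],[0,0,-0.045,0,0,0,0.2],[0,0,-0.045,0,0,0,0.2],[0,0,-0.045,0,0,0,0.2],[0,0,-0.045,0,0,0,0.2],[0,0,-0.03,0,0,0,0.2],[0,0,0,0,0,0,0.2]]' ;python3 -c "
from h import *
go(*rw(0,.075),.345)"
```

```text
time_s: 22.8
tcp_pos: [0.5606, 0.3905, 0.3479]
tcp_rot: [[0.995, 0.102, -0.006], [0.102, -0.995, -0.004], [-0.006, 0.003, -1.0]]
contact_force: [-0.2, 0.3, -1.8]
finger_gap: 0.0375
t 22.8 shift [-0.003   0.4717  0.0046] rot [0.003 0.006 0.001] dist 0.472 F [-0.2  0.3 -1.8] gap 0.0375
```

```bash
python3 -m jog '[[0,0.03,-0.002,0,0,0,0.2],[0,0.044,-0.003,0,0,0,0.2],[0,0.044,-0.003,0,0,0,0.2],[0,0.044,-0.003,0,0,0,0.2],[0,0.044,-0.003,0,0,0,0.2],[0,0.044,-0.003,0,0,0,0.2],[0,0.044,-0.003,0,0,0,0.2],[0,0.044,-0.003,0,0,0,0.2]]' ;python3 -c "
from h import *
go(*rw(0,.075),.34)"
```

```text
time_s: 23.6
tcp_pos: [0.5944, 0.0504, 0.3497]
tcp_rot: [[0.993, 0.117, -0.034], [0.117, -0.993, -0.008], [-0.035, 0.004, -0.999]]
contact_force: [0.1, 0.6, -2.2]
finger_gap: 0.0373
t 23.6 shift [-0.0035  0.1298  0.0104] rot [0.005 0.035 0.016] dist 0.13 F [ 0.1  0.6 -2.2] gap 0.0373
```

```bash
python3 -m jog '[[0.0,0.04,0,0.005,0.035,0.016,0.2],[0.0,0.04,0,0,0,0,0.2],[0.0,0.035,0.0,0,0,0,0.2],[0,0.012,0.01,0,0,0,0.2],[0,0,0.03,0,0,0,0.2],[0,0,0,0,0,0,0.2]]' ;python3 -c "
from h import *
go(*rw(0,.075),.172)"
```

```text
time_s: 24.2
tcp_pos: [0.6033, -0.0866, 0.2895]
tcp_rot: [[0.996, 0.091, -0.023], [0.091, -0.996, 0.005], [-0.023, -0.007, -1.0]]
contact_force: [-0.1, 0.2, -3.2]
finger_gap: 0.0376
t 24.2 shift [ 0.0059 -0.0065  0.1175] rot [-0.007  0.023 -0.01 ] dist 0.118 F [-0.1  0.2 -3.2] gap 0.0376
```

```bash
python3 -m jog '[[0.006,-0.008,0.015,-0.007,0.023,-0.01,0.2],[0,0,0.03,0,0,0,0.2],[0,0,0.03,0,0,0,0.2],[0,0,0.01,0,0,0,0.2],[0,0,0,0,0,0,0.2]]' ;python3 -c "
from h import *
go(*rw(0,.075),.172)"
```

```text
time_s: 24.7
tcp_pos: [0.6077, -0.0723, 0.2004]
tcp_rot: [[0.994, 0.108, -0.002], [0.108, -0.994, 0.003], [-0.001, -0.003, -1.0]]
contact_force: [1.2, 0.3, -1.9]
finger_gap: 0.0375
t 24.7 shift [-0.0026  0.0066  0.0284] rot [-0.003  0.001  0.006] dist 0.029 F [ 1.2  0.3 -1.9] gap 0.0375
```

```bash
python3 -m jog '[[-0.002,0.006,0.014,0,0,0.006,0.2],[0,0,0.008,0,0,0,0.2],[0,0,0.003,0,0,0,0.2],[0,0,0.001,0,0,0,0.2]]' ;python3 -c "
from h import *
go(*rw(0,.075),.171)"
```

```text
time_s: 25.1
tcp_pos: [0.6085, -0.0786, 0.177]
tcp_rot: [[0.995, 0.102, 0.005], [0.102, -0.995, 0.001], [0.005, -0.001, -1.0]]
contact_force: [0.6, 0.3, -1.7]
finger_gap: 0.038
t 25.1 shift [-0.0027  0.0002  0.006 ] rot [-0.001 -0.005  0.001] dist 0.007 F [ 0.6  0.3 -1.7] gap 0.038
```

```bash
python3 -m jog '[[-0.003,0,0.003,0,-0.005,0,0.2],[0,0,0.002,0,0,0,0.2],[0,0,0.001,0,0,0,0.2],[0,0,0.001,0,0,0,0.2]]' ;python3 -c "
from h import *
go(*rw(0,.075),.171)"
```

```text
time_s: 25.5
tcp_pos: [0.6062, -0.0794, 0.1715]
tcp_rot: [[0.995, 0.102, 0.003], [0.102, -0.995, 0.0], [0.003, 0.0, -1.0]]
contact_force: [0.2, -0.5, -2.9]
finger_gap: 0.0375
t 25.5 shift [-0.0004 -0.0004  0.0005] rot [ 0.    -0.003  0.001] dist 0.001 F [ 0.2 -0.5 -2.9] gap 0.0375
```

```bash
python3 -m jog '[[0,0,0.002,0,0,0,0.2],[0,0,0.002,0,0,0,0.2]]' ;python3 -c "
from h import *
go(*rw(0,.075),.171)"
```

```text
time_s: 25.7
tcp_pos: [0.6069, -0.0795, 0.1707]
tcp_rot: [[0.995, 0.102, 0.007], [0.102, -0.995, -0.0], [0.007, 0.001, -1.0]]
contact_force: [-2.2, 0.1, 8.1]
finger_gap: 0.0372
t 25.7 shift [-0.001  -0.0005 -0.0003] rot [ 0.001 -0.007  0.001] dist 0.001 F [-2.2  0.1  8.1] gap 0.0372
```

```bash
python3 -m jog '[[0,0,0,0,0,0,0.6],[0,0,0,0,0,0,0.6],[0,0,-0.02,0,0,0,0.6],[0,0,-0.04,0,0,0,0.6],[0,0,-0.045,0,0,0,0.5],[0,0,-0.04,0,0,0,0],[0,0,0,0,0,0,0]]' ;python3 - <<'E'
from h import *
for n in ('side','top'):
    p,d,P,m=cloud(n); s=tosh(P)
    cv2.imwrite(f'pics/e_{n}.png',cv2.resize(p[110:290,200:380] if n=='side' else p[130:260,205:390],None,fx=4 if n=='top' else 3.3,fy=4 if n=='top' else 3.3))
    dk=(p.max(2)<50)&(abs(s[...,0])<.02)&(abs(s[...,1]-.155)<.08)&(P[...,2]>.1)&(P[...,2]<.24)&(d>0)
    k,l,st,c=cv2.connectedComponentsWithStats(dk.astype(np.uint8))
    for i in range(1,k):
        if st[i,4]>=3:
            q=P[l==i];a=s[l==i].mean(0);z=q[:,2].mean()-.162; print(n,c[i].round(),st[i,4],a.round(4),z.round(4),'ang',np.arctan2(-(a[1]-.155),z).round(3))
go(*sh(0,.215),.30)
E
```

```text
time_s: 26.4
tcp_pos: [0.6054, -0.0791, 0.3184]
tcp_rot: [[0.995, 0.102, 0.004], [0.102, -0.995, 0.0], [0.004, 0.0, -1.0]]
contact_force: [-0.4, 0.2, 0.4]
finger_gap: 0.0357
top [242. 194.] 36 [-0.0003  0.1427] 0.04 ang 0.299
top [218. 198.] 13 [0.0014 0.2108] 0.0172 ang -1.271
t 26.5 shift [ 0.002  -0.2046  0.0127] rot [-0.003  0.005  0.001] dist 0.205 F [ 0.4 -0.3 -0.1] gap 0.0274
```

View pics/e_side.png

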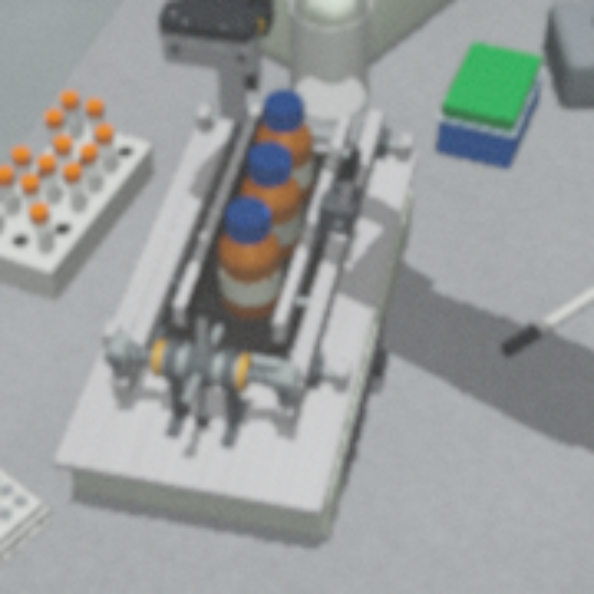

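View pics/e_top.png

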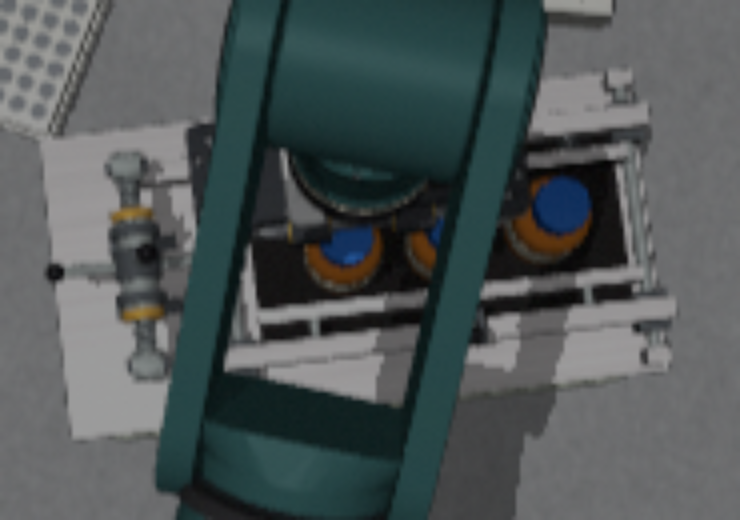

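```bash
python3 -c "
from h import *
go(*sh(0,.182),.25)"; python3 -m jog '[[0,-0.035,0.005,0,0,0,0],[0,-0.042,0.01,0,0,0,0],[0,-0.042,0.01,0,0,0,0],[0,-0.038,0.015,0,0,0,0],[0,-0.012,0.015,0,0,0,0],[0,0,0,0,0,0,0]]' 20 ;python3 -c "
from h import *
go(*sh(0,.182),.192)"
```

```text
t 26.5 shift [ 0.0022 -0.1714  0.0626] rot [-0.003  0.005  0.001] dist 0.182 F [ 0.4 -0.3 -0.1] gap 0.0274
time_s: 27.1
tcp_pos: [0.5812, 0.0937, 0.2379]
tcp_rot: [[0.995, 0.098, -0.031], [0.098, -0.995, 0.002], [-0.031, -0.005, -1.0]]
contact_force: [-0.7, -0.5, -0.1]
finger_gap: 0.0008
t 27.1 shift [0.0084 0.0026 0.0457] rot [-0.005  0.031 -0.003] dist 0.046 F [-0.7 -0.5 -0.1] gap 0.0008
```

```bash
python3 -m jog '[[0.008,0,0.012,0,0.031,-0.003,0],[0,0,0.02,0,0,0,0],[0,0,0.012,0,0,0,0],[0,0,0,0,0,0,0]]' ;python3 - <<'E'
from h import *
go(*sh(0,.133),.192)
p,d,P,m=cloud('side'); cv2.imwrite('pics/f1.png',cv2.resize(p[160:290,200:340],(700,650)))
E
```

```text
time_s: 27.5
tcp_pos: [0.5869, 0.0923, 0.1868]
tcp_rot: [[0.995, 0.1, -0.008], [0.1, -0.995, 0.003], [-0.008, -0.004, -1.0]]
contact_force: [0.2, -0.0, -0.1]
finger_gap: 0.0005
t 27.5 shift [ 0.0014  0.0494 -0.0054] rot [-0.004  0.008 -0.001] dist 0.05 F [ 0.2 -0.  -0.1] gap 0.0005
```

View pics/f1.png

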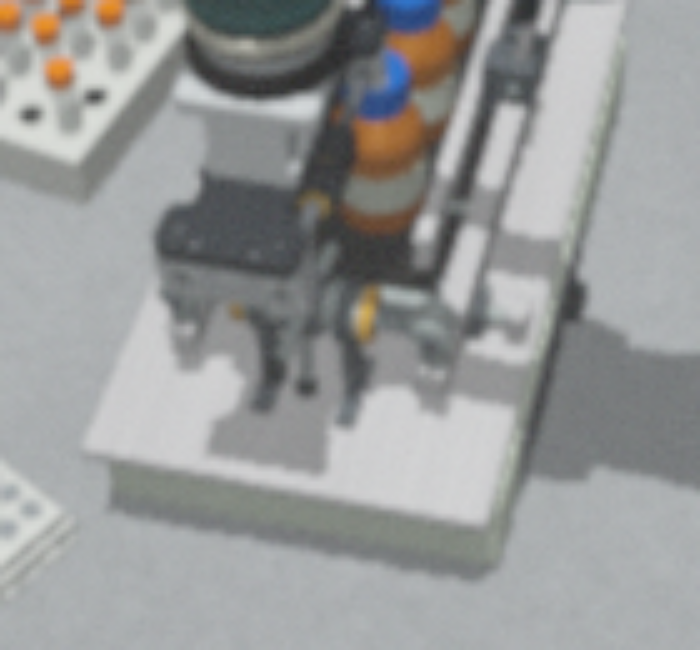

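```bash
python3 -m jog '[[0.001,0.012,-0.003,0,0.008,0,0],[0,0.012,-0.001,0,0,0,0],[0,0.012,0,0,0,0,0],[0,0.012,0,0,0,0,0]]' ;python3 - <<'E'
from h import *
go(*sh(0,.133),.192)
print(tosh(r.observe()['tcp_pos']))
p,d,P,m=cloud('side'); cv2.imwrite('pics/f2.png',cv2.resize(p[160:290,200:340],(700,650)))
E
```

```text
time_s: 27.95
tcp_pos: [0.5941, 0.047, 0.1947]
tcp_rot: [[0.995, 0.105, 0.004], [0.104, -0.994, 0.017], [0.006, -0.016, -1.0]]
contact_force: [-1.3, 9.0, -5.1]
finger_gap: 0.0003
t 27.95 shift [-0.0011  0.0037  0.0026] rot [-0.016 -0.006  0.003] dist 0.005 F [-1.3  9.  -5.1] gap 0.0003
[0.0010999  0.13661195]
```

View pics/f2.png

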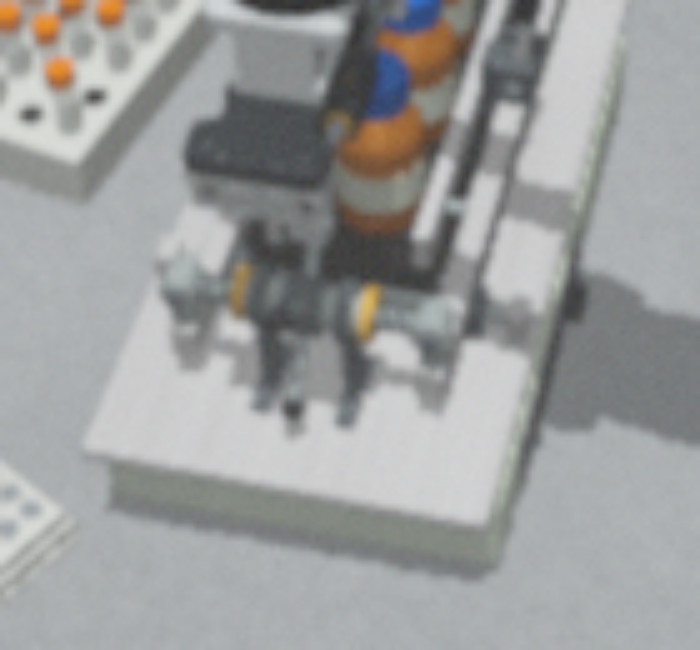

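```bash
cat >> h.py <<'E'
from scipy.optimize import least_squares
HUB=np.array([*sh(0,.155),.162])
def ball(a,L=.058): return HUB+np.array([*( -L*np.sin(a)*EY),L*np.cos(a)])
def handles(tag):
    # dark ball detection, both cameras; prints angles mod pi/2
    for n in ('side','top'):
        p,d,P,m=cloud(n); s=tosh(P)
        k=(p.max(2)<55)&(abs(s[...,0])<.02)&(d>0); y=s[...,1]-.155; z=P[...,2]-.162; rr=np.hypot(y,z)
        k&=(rr>.045)&(rr<.072)
        kk,l,st,c=cv2.connectedComponentsWithStats(k.astype(np.uint8))
        for i in range(1,kk):
            if st[i,4]>=4:
                a=np.arctan2(-y[l==i].mean(),z[l==i].mean()); print(n,c[i].round(),st[i,4],'ang',a.round(3),'mod',(a%(np.pi/2)).round(3))
        x0,y0=(190,150) if n=='side' else (200,150); f=5
        im=cv2.resize(p[y0:y0+120,x0:x0+140],None,fx=f,fy=f,interpolation=cv2.INTER_CUBIC)
        cv2.imwrite(f'pics/{tag}_{n}.png',im)
def mark(tag,n,angs):
    m=r.camera_model(n); x0,y0=(190,150) if n=='side' else (200,150)
    im=cv2.imread(f'pics/{tag}_{n}.png')
    for a in angs:
        u=(proj(m,ball(a))-[x0,y0])*5; cv2.circle(im,tuple(int(v) for v in u),8,(0,0,255),1)
    cv2.imwrite(f'pics/{tag}_{n}m.png',im)
E
python3 - <<'E'
from h import *
handles('g1')
a=.95
mark('g1','side',[a,a-1.57,a-3.14,a-4.71])
E
```

```text
(no output)
```

View pics/g1_sidem.png

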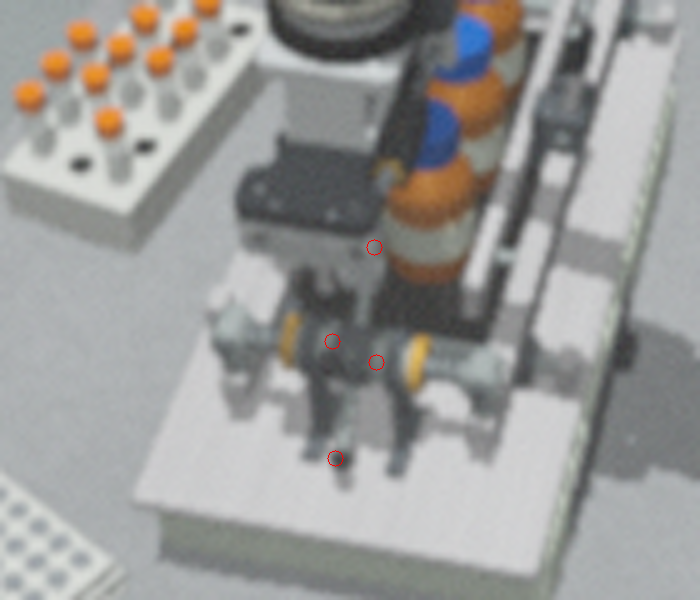

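```bash
python3 -m jog '[[0,-0.004,-0.01,-0.016,0,0,0],[0,0,-0.03,0,0,0,0],[0,0,-0.03,0,0,0,0],[0,-0.025,0,0,0,0,0],[0,-0.035,0,0,0,0,0],[0,-0.03,0,0,0,0,0],[0,0,0,0,0,0,0]]' ;python3 - <<'E'
from h import *
go(*sh(0,.222),.192)
handles('g2')
E
```

```text
time_s: 28.8
tcp_pos: [0.587, 0.138, 0.2763]
tcp_rot: [[0.995, 0.094, 0.022], [0.095, -0.995, -0.016], [0.021, 0.018, -1.0]]
contact_force: [0.5, 0.6, 0.7]
finger_gap: 0.0001
t 28.8 shift [-0.005   0.0044  0.0843] rot [ 0.018 -0.021 -0.007] dist 0.085 F [0.5 0.6 0.7] gap 0.0001
top [252. 194.] 38 ang 1.316 mod 1.316
top [226. 200.] 10 ang -2.29 mod 0.852
```

```bash
python3 - <<'E'
from h import *
a=.87
for n in('side','top'): mark('g2',n,[a,a-1.57,a-3.14,a-4.71])
x=np.hstack([cv2.imread('pics/g2_sidem.png')[:,100:500],cv2.imread('pics/g2_topm.png')[:,:400]]);cv2.imwrite('pics/g2.png',x)
E
```

```text
(no output)
```

View pics/g2.png

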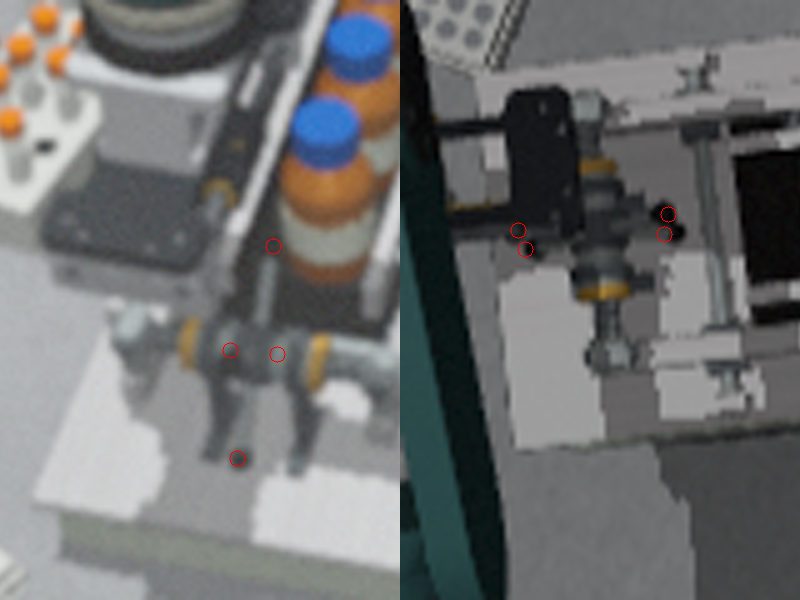

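```bash
python3 -m jog '[[-0.005,0.002,0.03,0.018,-0.021,-0.007,0],[0,0,0.03,0,0,0,0],[0,0,0.018,0,0,0,0],[0,0.005,0,0,0,0,0]]' ;python3 - <<'E'
from h import *
go(*sh(0,.133),.192)
print(tosh(r.observe()['tcp_pos']))
E
```

```text
time_s: 29.3
tcp_pos: [0.5858, 0.1225, 0.1995]
tcp_rot: [[0.995, 0.095, 0.006], [0.095, -0.995, -0.005], [0.006, 0.005, -1.0]]
contact_force: [-1.7, 5.9, 2.2]
finger_gap: 0.0001
t 29.3 shift [-0.      0.0795  0.008 ] rot [ 0.005 -0.006 -0.007] dist 0.08 F [-1.7  5.9  2.2] gap 0.0001
[0.00050561 0.21257921]
```

```bash
python3 -m jog '[[0,0.013,0.004,0,0,0,0],[0,0.013,0.004,0,0,0,0],[0,0.013,0,0,0,0,0],[0,0.013,0,0,0,0,0],[0,0.013,0,0,0,0,0],[0,0.013,0,0,0,0,0],[0,0.006,0,0,0,0,0]]' ;python3 - <<'E'
from h import *
go(*sh(0,.133),.192)
print(tosh(r.observe()['tcp_pos']))
E
```

```text
time_s: 30.0
tcp_pos: [0.5931, 0.0657, 0.2241]
tcp_rot: [[0.992, 0.121, 0.031], [0.119, -0.991, 0.062], [0.038, -0.057, -0.998]]
contact_force: [0.3, 2.9, 0.0]
finger_gap: 0.0006
t 30.0 shift [-0.0036  0.0241  0.0307] rot [-0.058 -0.038  0.019] dist 0.039 F [0.3 2.9 0. ] gap 0.0006
[0.00200133 0.15533866]
```

```bash
python3 -m jog '[[-0.002,-0.014,0,-0.058,-0.038,0.019,0],[-0.001,-0.002,0.015,0,0,0,0],[0,0,0.016,0,0,0,0],[0,0,0.004,0,0,0,0]]' ;python3 - <<'E'
from h import *
go(*sh(0,.133),.188)
print(tosh(r.observe()['tcp_pos']))
handles('g3')
E
```

```text
time_s: 30.4
tcp_pos: [0.5911, 0.0752, 0.1907]
tcp_rot: [[0.996, 0.094, 0.006], [0.094, -0.996, -0.006], [0.006, 0.006, -1.0]]
contact_force: [-1.1, 3.5, 3.2]
finger_gap: 0.0004
t 30.4 shift [-0.0008  0.0319  0.0029] rot [ 0.006 -0.006 -0.007] dist 0.032 F [-1.1  3.5  3.2] gap 0.0004
[0.00102223 0.16494999]
```

View pics/g3_side.png

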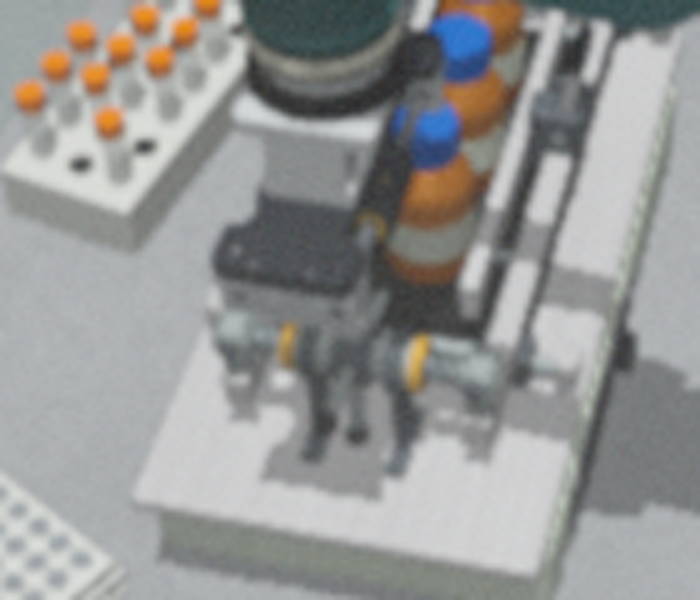

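```bash
python3 -m jog '[[0,0.012,0.003,-0.004,0,-0.002,0],[0,0.012,0.003,-0.006,-0.004,0.002,0],[0,0.010,0.003,-0.006,-0.004,0.002,0],[0,0.006,0.002,-0.006,-0.004,0,0]]' ;python3 - <<'E'
from h import *
go(*sh(0,.133),.192)
print(tosh(r.observe()['tcp_pos']))
E
```

```text
time_s: 30.9
tcp_pos: [0.5947, 0.0414, 0.1826]
tcp_rot: [[0.995, 0.098, -0.002], [0.098, -0.995, -0.012], [-0.004, 0.012, -1.0]]
contact_force: [-0.6, 6.0, 2.6]
finger_gap: 0.0006
t 30.9 shift [-0.0012 -0.0019 -0.0094] rot [ 0.012  0.004 -0.003] dist 0.01 F [-0.6  6.   2.6] gap 0.0006
[0.00113503 0.13095769]
```

```bash
python3 -m jog '[[0,-0.004,-0.01,0.012,0,0,0],[0,0,-0.03,0,0,0,0],[0,0,-0.03,0,0,0,0],[0,-0.025,-0.005,0,0,0,0],[0,-0.035,0,0,0,0,0],[0,-0.025,0,0,0,0,0],[0,0,0,0,0,0,0]]' ;python3 - <<'E'
from h import *
go(*sh(0,.218),.188)
handles('g4')
E
```

```text
time_s: 31.6
tcp_pos: [0.5884, 0.124, 0.267]
tcp_rot: [[0.996, 0.086, 0.005], [0.086, -0.996, -0.008], [0.004, 0.009, -1.0]]
contact_force: [-0.1, 0.4, -0.8]
finger_gap: 0.0008
t 31.6 shift [-0.0037 -0.0049  0.0789] rot [ 0.009 -0.004 -0.015] dist 0.079 F [-0.1  0.4 -0.8] gap 0.0008
top [256. 193.] 17 ang 0.962 mod 0.962
top [251. 197.] 11 ang 2.455 mod 0.884
top [224. 199.] 17 ang -1.686 mod 1.456
```

View pics/g4_top.png

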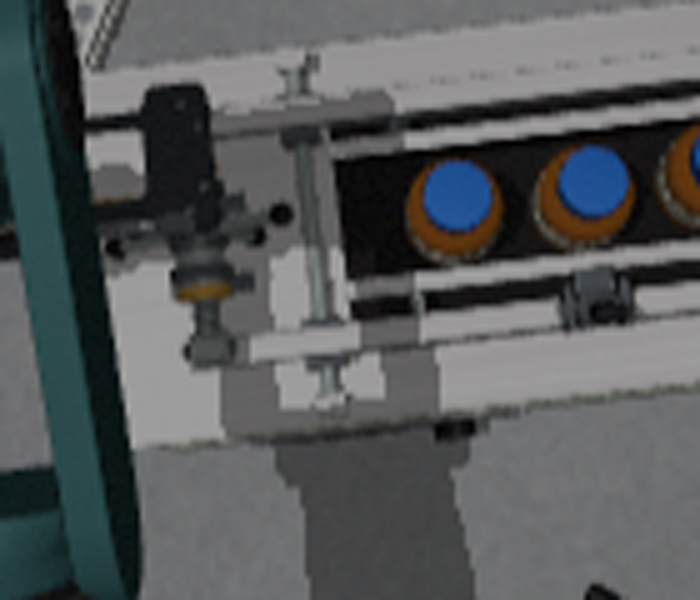

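```bash
python3 -m jog '[[-0.004,-0.005,0.03,0.009,-0.004,-0.015,0],[0,0,0.03,0,0,0,0],[0,0,0.018,0,0,0,0],[0,0,0,0,0,0,0]]' ; python3 -c "
from h import *
go(*sh(0,.165),.188)"
```

```text
time_s: 32.1
tcp_pos: [0.5864, 0.1193, 0.1888]
tcp_rot: [[0.996, 0.092, 0.005], [0.092, -0.996, -0.005], [0.004, 0.005, -1.0]]
contact_force: [0.0, 0.2, -0.4]
finger_gap: 0.0006
t 32.1 shift [-0.0004  0.0443  0.0011] rot [ 0.005 -0.004 -0.009] dist 0.044 F [ 0.   0.2 -0.4] gap 0.0006
```

```bash
python3 -m jog '[[0,0.012,0.001,0,0,-0.005,0],[0,0.012,0.002,-0.005,-0.003,0,0],[0,0.012,0.003,-0.006,-0.004,0.002,0],[0,0.012,0.003,-0.006,-0.004,0.002,0]]' ;python3 - <<'E'
from h import *
go(*sh(0,.133),.187)
print(tosh(r.observe()['tcp_pos']))
E
```

```text
time_s: 32.5
tcp_pos: [0.5942, 0.0742, 0.19]
tcp_rot: [[0.995, 0.098, 0.008], [0.098, -0.995, -0.008], [0.007, 0.009, -1.0]]
contact_force: [-1.9, 6.1, 0.3]
finger_gap: 0.0004
t 32.5 shift [-0.0039  0.0307  0.0032] rot [ 0.009 -0.007 -0.004] dist 0.031 F [-1.9  6.1  0.3] gap 0.0004
[0.0039761  0.16368681]
```

```bash
python3 -m jog '[[-0.003,0.011,0.003,-0.002,-0.006,-0.002,0],[-0.001,0.011,0.002,-0.004,-0.003,0.002,0],[0,0.009,0.002,-0.004,-0.003,0.002,0],[0,0.004,0.002,-0.004,-0.003,0,0]]' ;python3 - <<'E'
from h import *
go(*sh(0,.133),.187)
print(tosh(r.observe()['tcp_pos']))
E
```

```text
time_s: 32.9
tcp_pos: [0.5958, 0.041, 0.1849]
tcp_rot: [[0.995, 0.098, 0.001], [0.098, -0.995, -0.01], [-0.0, 0.01, -1.0]]
contact_force: [-1.7, 4.8, 2.9]
finger_gap: 0.0007
t 32.9 shift [-0.0022 -0.0026 -0.0021] rot [ 0.01   0.    -0.004] dist 0.004 F [-1.7  4.8  2.9] gap 0.0007
[0.00220671 0.13040263]
```

Clean. Next cycle (angle should be ~0.93 again, q ≈ 5.64).

```bash
python3 -m jog '[[-0.001,-0.004,-0.01,0.01,0,0,0],[0,0,-0.03,0,0,0,0],[0,0,-0.03,0,0,0,0],[-0.001,-0.025,-0.005,0,0,0,0],[-0.001,-0.035,0,0,0,0,0],[-0.001,-0.027,0,0,0,0,0],[0,0,0,0,0,0,0]]' ;python3 - <<'E'
from h import *
go(*sh(0,.218),.188)
handles('g5')
E
```

```text
time_s: 33.6
tcp_pos: [0.5858, 0.122, 0.2698]
tcp_rot: [[0.996, 0.083, 0.009], [0.083, -0.996, -0.01], [0.008, 0.01, -1.0]]
contact_force: [0.2, -0.1, -1.4]
finger_gap: 0.001
t 33.6 shift [-0.0012 -0.0068  0.0818] rot [ 0.01  -0.008 -0.018] dist 0.082 F [ 0.2 -0.1 -1.4] gap 0.001
top [254. 194.] 33 ang 1.441 mod 1.441
top [223. 200.] 9 ang -2.049 mod 1.093
```

View pics/g5_top.png

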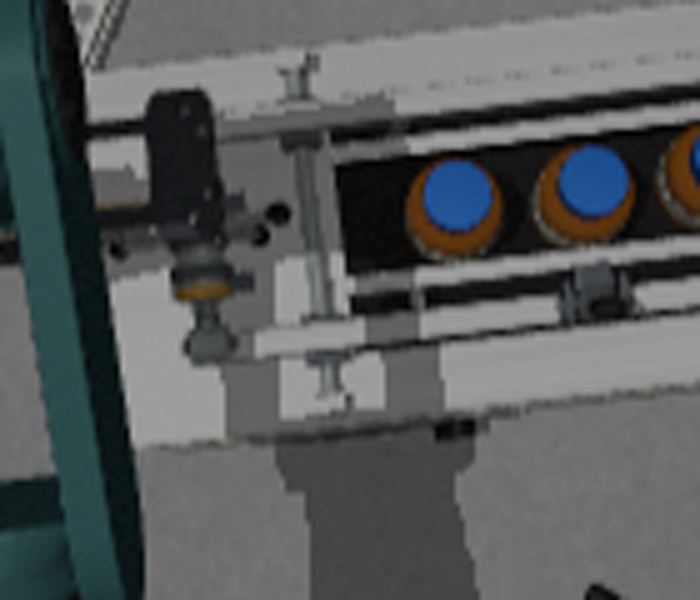

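```bash
python3 -m jog '[[-0.001,-0.007,0.03,0.01,-0.008,-0.018,0],[0,0,0.03,0,0,0,0],[0,0,0.02,0,0,0,0],[0,0,0,0,0,0,0]]' ; python3 -c "
from h import *
go(*sh(0,.165),.188)"
```

```text
time_s: 34.1
tcp_pos: [0.5872, 0.1187, 0.1897]
tcp_rot: [[0.996, 0.092, 0.005], [0.092, -0.996, -0.006], [0.004, 0.007, -1.0]]
contact_force: [-0.3, 0.1, 0.9]
finger_gap: 0.0008
t 34.1 shift [-0.0012  0.0436  0.002 ] rot [ 0.007 -0.004 -0.01 ] dist 0.044 F [-0.3  0.1  0.9] gap 0.0008
```

```bash
python3 -m jog '[[0,0.012,0.001,0.005,-0.004,-0.005,0],[0,0.012,0.002,-0.005,-0.003,0,0],[0,0.012,0.003,-0.006,-0.004,0.002,0],[0,0.012,0.003,-0.006,-0.004,0.002,0]]' ;python3 - <<'E'
from h import *
go(*sh(0,.133),.187)
print(tosh(r.observe()['tcp_pos']))
E
```

```text
time_s: 34.5
tcp_pos: [0.5953, 0.0746, 0.192]
tcp_rot: [[0.995, 0.097, 0.005], [0.097, -0.995, -0.003], [0.004, 0.003, -1.0]]
contact_force: [-2.2, 4.6, 0.4]
finger_gap: 0.0002
t 34.5 shift [-0.005  0.031  0.005] rot [ 0.003 -0.004 -0.004] dist 0.032 F [-2.2  4.6  0.4] gap 0.0002
[0.00509817 0.16397373]
```

```bash
python3 -m jog '[[-0.005,0.011,0.003,-0.002,-0.005,-0.002,0],[-0.001,0.011,0.003,-0.004,-0.003,0.002,0],[0,0.009,0.002,-0.004,-0.003,0.002,0],[0,0.004,0.002,-0.004,-0.003,0,0]]' ;python3 - <<'E'
from h import *
print(tosh(r.observe()['tcp_pos']))
E
python3 -m jog '[[-0.001,-0.004,-0.01,0.01,0,0,0],[0,0,-0.03,0,0,0,0],[0,0,-0.03,0,0,0,0],[-0.001,-0.025,-0.005,0,0,0,0],[-0.001,-0.035,0,0,0,0,0],[-0.001,-0.027,0,0,0,0,0],[0,0,0,0,0,0,0]]' ;python3 - <<'E'
from h import *
go(*sh(0,.218),.188)
handles('g6')
E
```

```text
time_s: 34.9
tcp_pos: [0.5951, 0.0406, 0.1859]
tcp_rot: [[0.995, 0.097, -0.001], [0.097, -0.995, -0.005], [-0.001, 0.005, -1.0]]
contact_force: [0.0, 5.4, 2.7]
finger_gap: 0.0003
[0.00150014 0.13011251]
time_s: 35.6
tcp_pos: [0.5851, 0.1212, 0.2709]
tcp_rot: [[0.997, 0.083, 0.006], [0.083, -0.997, -0.005], [0.005, 0.005, -1.0]]
contact_force: [0.4, 0.0, -0.8]
finger_gap: 0.0004
t 35.6 shift [-0.0002 -0.0071  0.0829] rot [ 0.005 -0.005 -0.019] dist 0.083 F [ 0.4  0.  -0.8] gap 0.0004
top [254. 194.] 29 ang 1.354 mod 1.354
top [223. 200.] 9 ang -2.077 mod 1.065
```

View pics/g6_top.png

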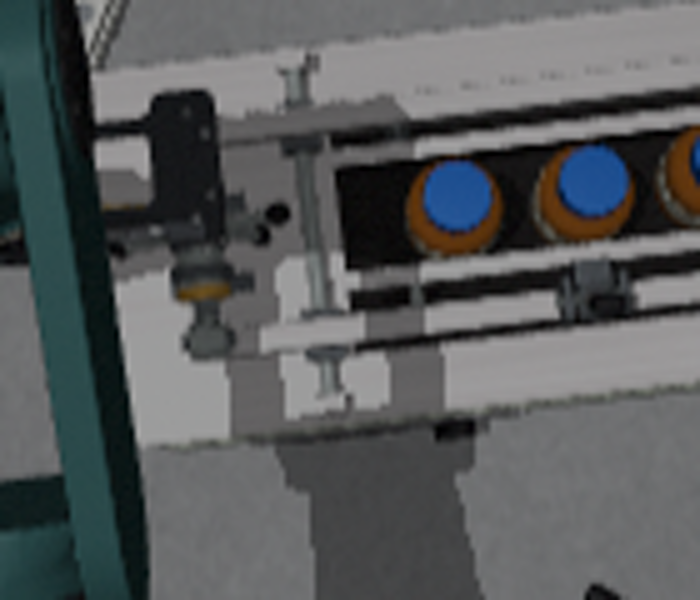

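```bash
python3 -m jog '[[-0.001,-0.007,0.03,0.005,-0.006,-0.018,0],[0,0,0.03,0,0,0,0],[0,0,0.02,0,0,0,0],[0,0,0,0,0,0,0]]' ; python3 -c "
from h import *
go(*sh(0,.165),.188)"
```

```text
time_s: 36.1
tcp_pos: [0.5863, 0.118, 0.1908]
tcp_rot: [[0.996, 0.091, 0.004], [0.091, -0.996, -0.006], [0.004, 0.007, -1.0]]
contact_force: [0.2, 0.2, 0.3]
finger_gap: 0.0004
t 36.1 shift [-0.0002  0.043   0.0031] rot [ 0.007 -0.004 -0.011] dist 0.043 F [0.2 0.2 0.3] gap 0.0004
```

```bash
python3 -m jog '[[-0.001,0.012,0.001,0.005,-0.004,-0.005,0],[-0.001,0.012,0.002,-0.005,-0.003,0,0],[-0.001,0.012,0.003,-0.006,-0.004,0.002,0],[-0.001,0.012,0.003,-0.006,-0.004,0.002,0]]' ;python3 - <<'E'
from h import *
go(*sh(0,.133),.187)
print(tosh(r.observe()['tcp_pos']))
E
```

```text
time_s: 36.5
tcp_pos: [0.5912, 0.0745, 0.1938]
tcp_rot: [[0.995, 0.097, 0.007], [0.097, -0.995, -0.001], [0.007, 0.002, -1.0]]
contact_force: [-0.7, 4.0, 1.1]
finger_gap: 0.0006
t 36.5 shift [-0.001   0.0312  0.0068] rot [ 0.002 -0.007 -0.004] dist 0.032 F [-0.7  4.   1.1] gap 0.0006
[0.00108567 0.16422217]
```

```bash
python3 -m jog '[[-0.001,0.011,0.003,-0.002,-0.005,-0.002,0],[-0.001,0.011,0.003,-0.004,-0.003,0.002,0],[0,0.009,0.002,-0.004,-0.003,0.002,0],[0,0.004,0.002,-0.004,-0.003,0,0]]' ;python3 - <<'E'
from h import *
print(tosh(r.observe()['tcp_pos']))
E
python3 -m jog '[[-0.001,-0.004,-0.01,0.01,0,0,0],[0,0,-0.03,0,0,0,0],[0,0,-0.03,0,0,0,0],[-0.001,-0.025,-0.005,0,0,0,0],[-0.001,-0.035,0,0,0,0,0],[-0.001,-0.035,0,0,0,0,0],[0,-0.02,0,0,0,0,0]]' ;python3 - <<'E'
from h import *
go(*sh(0,.218),.188)
handles('g7')
m=r.camera_model('top')
p,d,P,m=cloud('top'); cv2.imwrite('pics/g7z.png',cv2.resize(p[135:255,205:385],None,fx=4.4,fy=4.4,interpolation=cv2.INTER_CUBIC))
E
```

```text
time_s: 36.9
tcp_pos: [0.5936, 0.0408, 0.1865]
tcp_rot: [[0.995, 0.097, -0.003], [0.097, -0.995, -0.004], [-0.003, 0.003, -1.0]]
contact_force: [-0.0, 4.9, 2.5]
finger_gap: 0.0002
[3.09183838e-05 1.30448963e-01]
time_s: 37.6
tcp_pos: [0.5809, 0.1476, 0.2705]
tcp_rot: [[0.997, 0.078, 0.001], [0.078, -0.997, -0.005], [0.0, 0.005, -1.0]]
contact_force: [0.4, -0.9, 0.2]
finger_gap: 0.0006
t 37.6 shift [0.0022 0.0196 0.0827] rot [ 0.005 -0.    -0.023] dist 0.085 F [ 0.4 -0.9  0.2] gap 0.0006
top [254. 194.] 31 ang 1.35 mod 1.35
```

View pics/g7z.png

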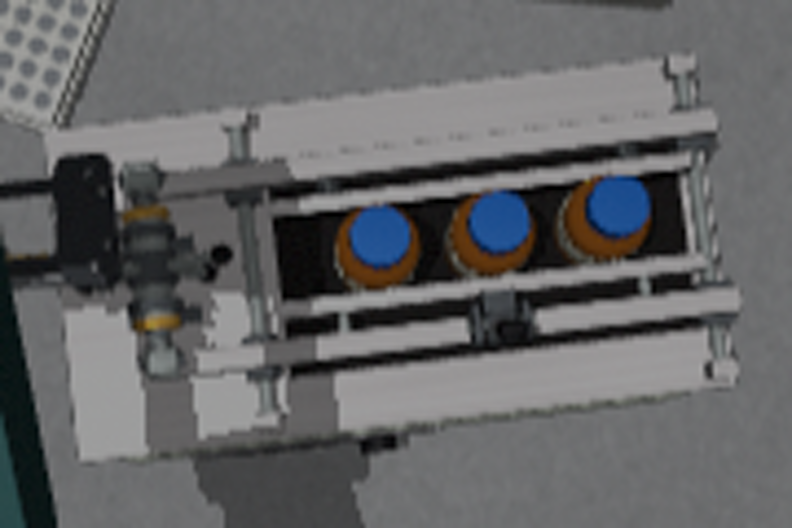

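```bash
cat >> h.py <<'E'
def bars():
    p,d,P,m=cloud('top'); s=tosh(P)
    k=(P[...,2]>.1345)&(P[...,2]<.1445)&(s[...,1]>-.19)&(s[...,1]<.06)&(abs(s[...,0])<.062)&(p.min(2)>75)
    h,e=np.histogram(s[k][:,0],np.arange(-.062,.063,.002)); print([(round(float(a),3),int(b)) for a,b in zip(e,h) if b>5])
    hsv=cv2.cvtColor(p,cv2.COLOR_BGR2HSV)
    b=((hsv[...,0]>100)&(hsv[...,0]<125)&(hsv[...,1]>120)&(hsv[...,2]>80)&(P[...,2]>.18)&(P[...,2]<.21)&(abs(s[...,0])<.06)).astype(np.uint8)
    kk,l,st,c=cv2.connectedComponentsWithStats(b)
    for i in range(1,kk):
        if st[i,4]>25: q=P[(l==i)&(P[...,2]>.195)]; print('cap',tosh(q).mean(0).round(4), q[:,2].mean().round(4))
    lv=(abs(s[...,1]+.065)<.012)&(s[...,0]<-.03)&(s[...,0]>-.14)&(P[...,2]>.15)&(P[...,2]<.23)
    for z in np.arange(.155,.225,.01):
        q=lv&(abs(P[...,2]-z)<.005)
        if q.sum()>2: print('lev',round(z,3),q.sum(),s[q][:,0].min().round(4),s[q][:,0].mean().round(4),s[q][:,0].max().round(4))
E
python3 -c "
from h import *
bars()"
```

```text
[(-0.062, 35), (-0.06, 30), (-0.058, 35), (-0.056, 34), (-0.054, 28), (-0.038, 46), (-0.036, 59), (-0.034, 58), (-0.032, 61), (-0.03, 54), (-0.028, 20), (0.03, 52), (0.032, 62), (0.034, 55), (0.036, 56), (0.038, 41), (0.052, 30), (0.054, 34), (0.056, 27), (0.058, 37), (0.06, 36)]
cap [ 0.0019 -0.1425] 0.1999
cap [ 0.0007 -0.0672] 0.1999
cap [0.0006 0.0078] 0.1998
lev 0.155 54 -0.0719 -0.0509 -0.0377
lev 0.165 13 -0.0638 -0.0528 -0.0391
lev 0.215 23 -0.075 -0.0691 -0.0639
lev 0.225 5 -0.0734 -0.0719 -0.0703
```

```bash
python3 -m jog '[[0.002,0.018,0.02,0.005,0,-0.023,0],[0,0,0.03,0,0,0,0],[0,0,0.025,0,0,0,0],[0,0,0,0,0,0,0]]' ; python3 -c "
from h import *
go(*sh(0,.190),.190)
print(tosh(r.observe()['tcp_pos']))"
```

```text
time_s: 38.2
tcp_pos: [0.5865, 0.119, 0.1945]
tcp_rot: [[0.996, 0.093, 0.003], [0.093, -0.996, -0.005], [0.002, 0.006, -1.0]]
contact_force: [-0.1, -0.0, -0.8]
finger_gap: 0.0005
t 38.2 shift [-0.0007  0.019   0.0046] rot [ 0.006 -0.002 -0.008] dist 0.02 F [-0.1 -0.  -0.8] gap 0.0005
[0.0008394  0.20901805]
```

```bash
python3 -m jog '[[0,0.008,0.003,0.003,0,-0.008,0],[0,0.006,0.002,-0.004,0,0,0],[0,0.005,0.002,-0.004,0,0,0],[0,0,0,0,0,0,0]]' ; python3 -c "
from h import *
go(*sh(0,.186),.190)
print(tosh(r.observe()['tcp_pos']))
handles('h1');bars()"
```

```text
time_s: 38.6
tcp_pos: [0.5905, 0.1044, 0.1979]
tcp_rot: [[0.994, 0.105, 0.014], [0.105, -0.994, 0.008], [0.015, -0.006, -1.0]]
contact_force: [-0.3, -0.1, -0.7]
finger_gap: 0.0004
t 38.6 shift [-0.0036  0.0081  0.0078] rot [-0.006 -0.015  0.003] dist 0.012 F [-0.3 -0.1 -0.7] gap 0.0004
[0.00341905 0.19407088]
top [258. 193.] 18 ang 1.178 mod 1.178
[(-0.062, 23), (-0.06, 33), (-0.058, 25), (-0.056, 26), (-0.054, 26), (-0.038, 29), (-0.036, 60), (-0.034, 59), (-0.032, 59), (-0.03, 60), (-0.028, 22), (0.028, 12), (0.03, 52), (0.032, 49), (0.034, 60), (0.036, 60), (0.038, 21), (0.052, 31), (0.054, 34), (0.056, 34), (0.058, 35), (0.06, 28)]
cap [ 0.0013 -0.1424] 0.2002
cap [ 0.0008 -0.0671] 0.2001
cap [0.0012 0.0076] 0.1999
lev 0.155 49 -0.0706 -0.0509 -0.0379
lev 0.165 17 -0.0609 -0.0507 -0.0395
lev 0.215 17 -0.0734 -0.0686 -0.0637
lev 0.225 10 -0.0724 -0.069 -0.067
```

View pics/h1_side.png

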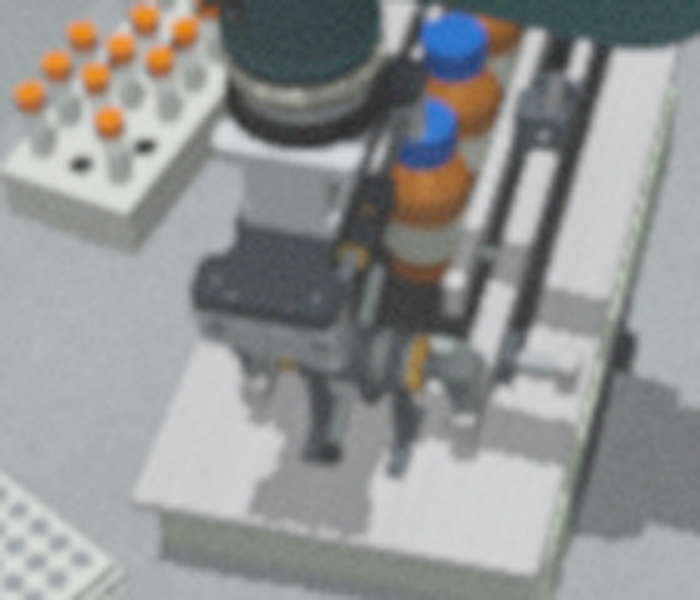

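```bash
python3 -m jog '[[-0.003,0.003,0.006,-0.006,-0.015,0.003,0],[0,0.004,0.001,-0.003,0,0,0],[0,0.001,0.0,0,0,0,0],[0,0,0,0,0,0,0]]' ; python3 -c "
from h import *
go(*sh(0,.185),.190)
print(tosh(r.observe()['tcp_pos']))"
```

```text
time_s: 39.15
tcp_pos: [0.5893, 0.098, 0.1928]
tcp_rot: [[0.995, 0.103, 0.003], [0.103, -0.995, 0.0], [0.003, -0.0, -1.0]]
contact_force: [-0.9, 3.2, 1.7]
finger_gap: 0.0006
t 39.15 shift [-0.0016  0.0028  0.0028] rot [-0.    -0.003  0.002] dist 0.004 F [-0.9  3.2  1.7] gap 0.0006
[0.00158083 0.187836  ]
```

```bash
python3 -m jog '[[0,-0.02,0,0,0,0,0],[0,-0.03,-0.01,0,0,0,0],[0,-0.04,-0.03,0,0,0,0],[0,-0.045,-0.03,0,0,0,0],[0,-0.045,-0.02,0,0,0,0],[0,0,0,0,0,0,0]]' ; python3 -c "
from h import *
handles('h2');bars()
p,d,P,m=cloud('top');s=tosh(P)
k=(abs(s[...,0])<.02)&(abs(s[...,1]-.155)<.04)&(P[...,2]>.205)&(P[...,2]<.24)
print(k.sum(),s[k].mean(0),P[k][:,2].mean(),P[k][:,2].max())
cv2.imwrite('pics/h2z.png',cv2.resize(p[135:255,205:385],None,fx=4.4,fy=4.4,interpolation=cv2.INTER_CUBIC))"
```

```text
time_s: 39.75
tcp_pos: [0.5719, 0.2728, 0.2761]
tcp_rot: [[0.996, 0.089, -0.006], [0.089, -0.996, -0.019], [-0.008, 0.018, -1.0]]
contact_force: [-0.4, -1.1, 0.4]
finger_gap: 0.0003
top [259. 193.] 16 ang 1.254 mod 1.254
top [232. 194.] 21 ang -0.193 mod 1.378
top [220. 199.] 14 ang -1.689 mod 1.452
top [246. 198.] 5 ang 2.823 mod 1.252
[(-0.062, 25), (-0.06, 32), (-0.058, 38), (-0.056, 31), (-0.054, 31), (-0.052, 12), (-0.038, 32), (-0.036, 56), (-0.034, 59), (-0.032, 53), (-0.03, 59), (-0.028, 30), (0.028, 14), (0.03, 58), (0.032, 53), (0.034, 61), (0.036, 57), (0.038, 19), (0.052, 31), (0.054, 34), (0.056, 33), (0.058, 31), (0.06, 35)]
cap [ 0.0011 -0.1425] 0.2001
cap [ 0.001  -0.0671] 0.1999
cap [0.001  0.0077] 0.2
lev 0.155 55 -0.0715 -0.0506 -0.0374
lev 0.165 15 -0.064 -0.0545 -0.0441
lev 0.215 22 -0.0732 -0.0685 -0.0638
lev 0.225 4 -0.0734 -0.069 -0.0645
24 [0.0002933  0.16672726] 0.22270780076120963 0.2270301334133296
```

View pics/h2z.png

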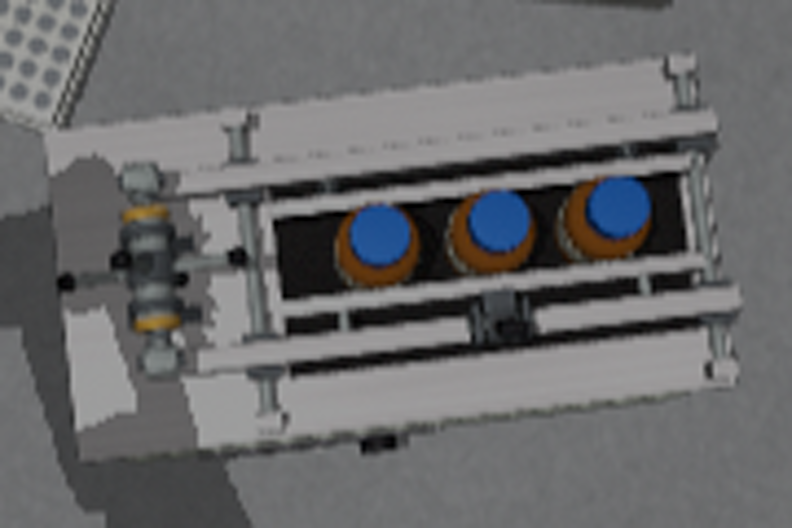

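View pics/h2_side.png

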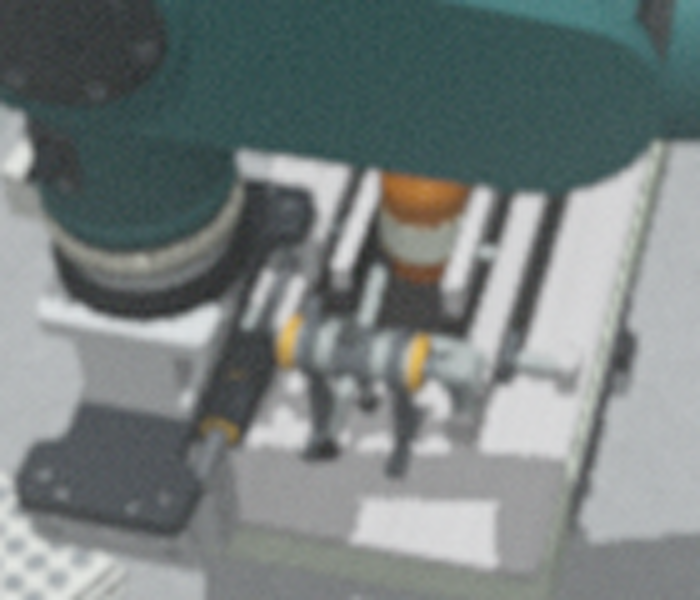

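```bash
python3 -c "
from h import *
go(*sh(0,.206),.190)"; python3 -m jog '[[0,0.03,0.015,0.018,0.008,-0.012,0],[0,0.045,0.015,0,0,0,0],[0,0.035,0.025,0,0,0,0],[0,0.015,0.02,0,0,0,0],[0,0,0,0,0,0,0]]' ; python3 -c "
from h import *
go(*sh(0,.184),.190)
print(tosh(r.observe()['tcp_pos']))"
```

```text
t 39.95 shift [0.0027 0.15   0.0855] rot [ 0.021  0.014 -0.019] dist 0.173 F [ 0.2  0.7 -0.4] gap 0.0007
time_s: 40.45
tcp_pos: [0.5812, 0.1281, 0.1897]
tcp_rot: [[0.996, 0.085, -0.014], [0.084, -0.996, -0.009], [-0.015, 0.008, -1.0]]
contact_force: [0.0, 0.5, -1.0]
finger_gap: 0.0005
t 40.45 shift [ 0.0041  0.0345 -0.    ] rot [ 0.008  0.015 -0.017] dist 0.035 F [ 0.   0.5 -1. ] gap 0.0005
[-0.00349596  0.21853319]
```

```bash
python3 -m jog '[[0.003,0.012,0,0.008,0.013,-0.015,0],[0,0.010,0,0,0,0,0],[0,0.004,0.001,0,0,0,0],[0,0,0,0,0,0,0]]' ; python3 -c "
from h import *
go(*sh(0,.184),.190)
print(tosh(r.observe()['tcp_pos']))"
```

```text
time_s: 40.85
tcp_pos: [0.5859, 0.0989, 0.1886]
tcp_rot: [[0.996, 0.094, -0.004], [0.094, -0.996, -0.0], [-0.004, -0.0, -1.0]]
contact_force: [1.1, -0.2, -0.5]
finger_gap: 0.0007
t 40.85 shift [ 0.0018  0.005  -0.0014] rot [-0.     0.004 -0.007] dist 0.006 F [ 1.1 -0.2 -0.5] gap 0.0007
[-0.00172879  0.18903874]
```

```bash
python3 -m jog '[[0.001,0.003,0,0,0.004,-0.007,0],[0,0.003,0.001,0,0,0,0],[0,0,0,0,0,0,0]]' ; python3 -c "
from h import *
go(*sh(0,.184),.190)
print(tosh(r.observe()['tcp_pos']))"
```

```text
time_s: 41.15
tcp_pos: [0.5875, 0.0963, 0.1895]
tcp_rot: [[0.994, 0.105, 0.002], [0.105, -0.994, 0.004], [0.002, -0.004, -1.0]]
contact_force: [0.7, -0.5, 0.0]
finger_gap: 0.0005
t 41.15 shift [ 0.0004  0.0023 -0.0005] rot [-0.004 -0.002  0.004] dist 0.002 F [ 0.7 -0.5  0. ] gap 0.0005
[-0.00040169  0.18634037]
```

```bash
python3 -m jog '[[0,0.003,0,-0.002,0,0.003,0],[0,0.002,0,0,0,0,0]]' ; python3 -c "
from h import *
go(*sh(0,.184),.190)
print(tosh(r.observe()['tcp_pos']))"; python3 -m jog '[[0,-0.02,0,0,0,0,0],[0,-0.03,-0.01,0,0,0,0],[0,-0.04,-0.03,0,0,0,0],[0,-0.045,-0.03,0,0,0,0],[0,-0.045,-0.02,0,0,0,0],[0,0,0,0,0,0,0]]' ; python3 -c "
from h import *
handles('h3');bars()
p,d,P,m=cloud('top');s=tosh(P)
k=(abs(s[...,0])<.02)&(abs(s[...,1]-.155)<.04)&(P[...,2]>.205)&(P[...,2]<.24)
print(k.sum(),s[k].mean(0),P[k][:,2].mean(),P[k][:,2].max())"
```

```text
time_s: 41.35
tcp_pos: [0.588, 0.0933, 0.1903]
tcp_rot: [[0.995, 0.105, 0.003], [0.105, -0.995, 0.005], [0.003, -0.005, -1.0]]
contact_force: [-1.2, 3.7, 2.7]
finger_gap: 0.0006
t 41.35 shift [ 0.0002 -0.0007  0.0003] rot [-0.005 -0.003  0.003] dist 0.001 F [-1.2  3.7  2.7] gap 0.0006
[-0.00022837  0.1832696 ]
time_s: 41.95
tcp_pos: [0.5711, 0.2705, 0.2788]
tcp_rot: [[0.996, 0.094, 0.002], [0.094, -0.996, -0.006], [0.001, 0.006, -1.0]]
contact_force: [0.3, -0.1, 1.1]
finger_gap: 0.0004
top [234. 194.] 20 ang -0.112 mod 1.459
top [259. 194.] 16 ang 1.332 mod 1.332
top [219. 199.] 18 ang -1.62 mod 1.521
[(-0.062, 27), (-0.06, 23), (-0.058, 33), (-0.056, 34), (-0.054, 25), (-0.038, 31), (-0.036, 59), (-0.034, 55), (-0.032, 57), (-0.03, 58), (-0.028, 33), (0.028, 13), (0.03, 50), (0.032, 62), (0.034, 52), (0.036, 64), (0.038, 19), (0.05, 6), (0.052, 34), (0.054, 35), (0.056, 30), (0.058, 38), (0.06, 30)]
cap [ 0.0013 -0.1426] 0.2
cap [ 0.001  -0.0669] 0.2001
cap [0.0014 0.0079] 0.1999
lev 0.155 49 -0.0716 -0.0507 -0.0376
lev 0.165 18 -0.0666 -0.0523 -0.0394
lev 0.215 21 -0.0734 -0.0683 -0.0639
lev 0.225 5 -0.0731 -0.0692 -0.0652
20 [-0.00030252  0.16233983] 0.22479437017786 0.2286290466439572
```

```bash
python3 -c "
from h import *
go(*rw(-.067,0),.28)"; python3 -m jog '[[-0.001,0.03,0,0.006,0,-0.008,0.4],[-0.002,0.044,0,0,0,0,0.4],[-0.002,0.044,-0.003,0,0,0,0.4],[-0.002,0.044,-0.003,0,0,0,0.4],[-0.002,0.044,-0.003,0,0,0,0.4],[-0.002,0.044,-0.003,0,0,0,0.4],[-0.002,0.044,-0.003,0,0,0,0.4],[-0.002,0.044,-0.003,0,0,0,0.4]]' ; python3 -c "
from h import *
go(*rw(-.067,0),.26)"
```

```text
t 42.15 shift [-0.0611  0.4212 -0.001 ] rot [ 0.01   0.006 -0.014] dist 0.426 F [-0.3  0.4  0.4] gap 0.0002
time_s: 42.95
tcp_pos: [0.5815, -0.0955, 0.2825]
tcp_rot: [[0.996, 0.085, -0.026], [0.085, -0.996, -0.01], [-0.027, 0.007, -1.0]]
contact_force: [1.4, 0.8, -1.0]
finger_gap: 0.0377
t 42.95 shift [-0.0395  0.0616  0.024 ] rot [ 0.007  0.027 -0.017] dist 0.077 F [ 1.4  0.8 -1. ] gap 0.0377
```

```bash
python3 -m jog '[[-0.015,0.022,0,0.007,0.027,-0.017,0.4],[-0.012,0.02,0.005,0,0,0,0.4],[-0.005,0.010,0.01,0,0,0,0.4],[0,0,0,0,0,0,0.4]]' ; python3 -c "
from h import *
go(*rw(-.067,0),.186)"
```

```text
time_s: 43.35
tcp_pos: [0.5481, -0.1655, 0.2615]
tcp_rot: [[0.997, 0.081, -0.008], [0.081, -0.997, -0.001], [-0.009, 0.0, -1.0]]
contact_force: [0.7, 1.2, 0.5]
finger_gap: 0.0373
t 43.35 shift [-0.0003 -0.0052  0.0755] rot [ 0.     0.009 -0.02 ] dist 0.076 F [0.7 1.2 0.5] gap 0.0373
```

```bash
python3 -m jog '[[0,-0.006,0.015,0,0.009,-0.02,0.4],[0,0,0,0,0,0,0.4]]' ; python3 -c "
from h import *
go(*rw(-.067,0),.186)"
```

```text
time_s: 43.55
tcp_pos: [0.5467, -0.1595, 0.2445]
tcp_rot: [[0.995, 0.1, -0.002], [0.1, -0.995, 0.002], [-0.001, -0.002, -1.0]]
contact_force: [-0.1, 1.1, -0.5]
finger_gap: 0.0374
t 43.55 shift [-0.      0.0011  0.0585] rot [-0.002  0.001 -0.001] dist 0.059 F [-0.1  1.1 -0.5] gap 0.0374
```

```bash
python3 -m jog '[[0,0.001,0.02,0,0,0,0.4],[0,0,0.02,0,0,0,0.4],[0,0,0.018,0,0,0,0.4],[0,0,0,0,0,0,0.4],[0,0,0,0,0,0,0],[0,0,0,0,0,0,0],[0,0,0,0,0,0,0]]' 25; python3 -c "
from h import *
go(*rw(-.067,0),.186)"
```

```text
time_s: 44.25
tcp_pos: [0.5506, -0.1584, 0.1898]
tcp_rot: [[0.995, 0.104, 0.005], [0.104, -0.995, -0.004], [0.004, 0.004, -1.0]]
contact_force: [2.3, -8.8, -7.1]
finger_gap: 0.0168
t 44.25 shift [-0.004   0.0016  0.0038] rot [ 0.004 -0.004  0.003] dist 0.006 F [ 2.3 -8.8 -7.1] gap 0.0168
```

```bash
python3 -m jog '[[-0.012,0.001,0.002,0,0,0,0],[-0.011,0.001,0.004,0,0,0,0],[-0.010,0,0.006,0,0,0,0],[-0.009,0,0.008,0,0,0,0]]' ; cat >> h.py <<'E'
def lev(pv=-.0592):
    o=r.observe();g=o['tcp_pos']-.019*o['tcp_rot'][:,2];x=tosh(g)-[0,-.065];print(x,g[2],'ang',np.arctan2(g[2]-.148,pv-x[0]),'r',np.hypot(g[2]-.148,pv-x[0]),'gap',o['finger_gap'],'F',o['contact_force'].round(1))
E
python3 -c "
from h import *
lev()
go(*rw(-.0592-.057,0),.129)"
```

```text
time_s: 44.65
tcp_pos: [0.5255, -0.162, 0.1821]
tcp_rot: [[0.993, 0.11, 0.051], [0.11, -0.994, -0.002], [0.051, 0.008, -0.999]]
contact_force: [1.4, 3.2, 12.8]
finger_gap: 0.0158
[-0.08923488  0.00072648] 0.2011112073687383 ang 1.0561237636775482 r 0.061015528031128925 gap 0.015846556984091473 F [ 1.4  3.2 12.8]
t 44.65 shift [-0.0306 -0.0001  0.0517] rot [ 0.008 -0.051  0.009] dist 0.06 F [ 1.4  3.2 12.8] gap 0.0158
```

```bash
python3 -m jog '[[-0.010,0,0.009,0,-0.03,0.005,0],[-0.009,0,0.010,0,-0.02,0.004,0],[-0.007,0,0.012,0,-0.01,0,0]]' 30; python3 -c "
from h import *
lev()
go(*rw(-.0592-.057,0),.129)"
```

```text
time_s: 44.95
tcp_pos: [0.5086, -0.164, 0.168]
tcp_rot: [[0.994, 0.103, 0.022], [0.103, -0.995, -0.013], [0.021, 0.015, -1.0]]
contact_force: [-6.3, 3.6, 13.4]
finger_gap: 0.0155
[-0.10566698  0.00059059] 0.18697691969463043 ang 0.6979611109243452 r 0.06064965368995585 gap 0.0154609403598044 F [-6.3  3.6 13.4]
t 44.95 shift [-0.0118 -0.0003  0.0387] rot [ 0.015 -0.021  0.002] dist 0.04 F [-6.3  3.6 13.4] gap 0.0155
```

```bash
python3 -m jog '[[-0.007,0,0.013,0.01,-0.02,0,0],[-0.004,0,0.014,0,-0.01,0,0],[-0.002,0,0.014,0,-0.01,0,0],[0,0,0.014,0,0,0,0]]' ; python3 -c "
from h import *
lev()
go(*rw(-.0592-.057,0),.129)"
```

```text
time_s: 45.35
tcp_pos: [0.4958, -0.1652, 0.131]
tcp_rot: [[0.995, 0.104, -0.008], [0.104, -0.995, -0.011], [-0.009, 0.01, -1.0]]
contact_force: [-7.2, 2.5, 8.4]
finger_gap: 0.0156
[-0.11795889  0.00060157] 0.14996099423905598 ang 0.03336119418095439 r 0.058791601704821256 gap 0.015639122455812022 F [-7.2  2.5  8.4]
t 45.35 shift [0.002  0.0004 0.0019] rot [0.01  0.009 0.002] dist 0.003 F [-7.2  2.5  8.4] gap 0.0156
```

```bash
python3 -m jog '[[0.001,0,0.004,0,0,0,0],[0,0,0.003,0,0,0,0],[0,0,0,0,0,0,0],[0,0,0,0,0,0,0.5],[0,0,0,0,0,0,0.5]]' ; python3 -c "
from h import *
lev()"; python3 -m jog '[[0,0,-0.02,0,0,0,0.5],[0,0,-0.04,0,0,0,0.5],[0,0,-0.045,0,0,0,0.5],[-0.03,0.02,-0.03,0,0,0,0.5],[-0.045,0.015,0,0,0,0,0.5],[-0.045,0.015,0,0,0,0,0.5],[-0.045,0.015,0,0,0,0,0.5],[0,0,0,0,0,0,0.5]]'; python3 - <<'E'
from h import *
handles('i1');bars()
p,d,P,m=cloud('top'); s=tosh(P)
cv2.imwrite('pics/i_top.png',cv2.resize(p[135:255,205:385],None,fx=4.4,fy=4.4,interpolation=cv2.INTER_CUBIC))
lv=(abs(s[...,1]+.065)<.009)&(s[...,0]<-.065)&(s[...,0]>-.14)&(P[...,2]>.11)
for x in np.arange(-.135,-.06,.01):
    q=lv&(abs(s[...,0]-x)<.005)
    if q.sum(): print('x',x.round(3),q.sum(),np.median(P[q][:,2]))
p,d,P,m=cloud('side'); cv2.imwrite('pics/i_side.png',cv2.resize(p[110:290,200:380],None,fx=3.3,fy=3.3,interpolation=cv2.INTER_CUBIC))
E
```

```text
time_s: 45.85
tcp_pos: [0.4968, -0.1656, 0.1312]
tcp_rot: [[0.995, 0.103, -0.004], [0.103, -0.995, -0.014], [-0.006, 0.013, -1.0]]
contact_force: [0.2, 0.9, 0.6]
finger_gap: 0.0281
[-0.11713551  0.00018389] 0.1501507275685065 ang 0.0371057489291373 r 0.05797541468061536 gap 0.028056231722978265 F [0.2 0.9 0.6]
time_s: 46.65
tcp_pos: [0.3374, -0.2494, 0.2744]
tcp_rot: [[0.994, 0.106, -0.003], [0.106, -0.994, -0.02], [-0.005, 0.02, -1.0]]
contact_force: [0.8, -0.0, 0.2]
finger_gap: 0.0472
top [234. 194.] 20 ang -0.11 mod 1.461
top [259. 194.] 16 ang 1.324 mod 1.324
top [219. 198.] 14 ang -1.636 mod 1.505
[(-0.062, 26), (-0.06, 21), (-0.058, 27), (-0.056, 35), (-0.054, 21), (-0.052, 13), (-0.032, 56), (-0.03, 56), (-0.028, 60), (-0.026, 58), (-0.024, 51), (-0.022, 9), (0.032, 8), (0.034, 52), (0.036, 57), (0.038, 59), (0.04, 51), (0.042, 38), (0.052, 43), (0.054, 36), (0.056, 29), (0.058, 34), (0.06, 35)]
cap [ 0.0057 -0.1422] 0.2
cap [ 0.006  -0.0676] 0.1999
cap [0.0059 0.0081] 0.1998
lev 0.155 130 -0.1294 -0.0659 -0.0327
lev 0.165 97 -0.128 -0.0951 -0.0359
x -0.125 19 0.16539011381668547
x -0.115 24 0.16433315552361955
x -0.105 21 0.16236602776975134
x -0.095 20 0.15992202596284166
x -0.085 21 0.15787093353534942
x -0.075 22 0.15648538010351543
x -0.065 11 0.15760837656539614
```

View pics/i_top.png

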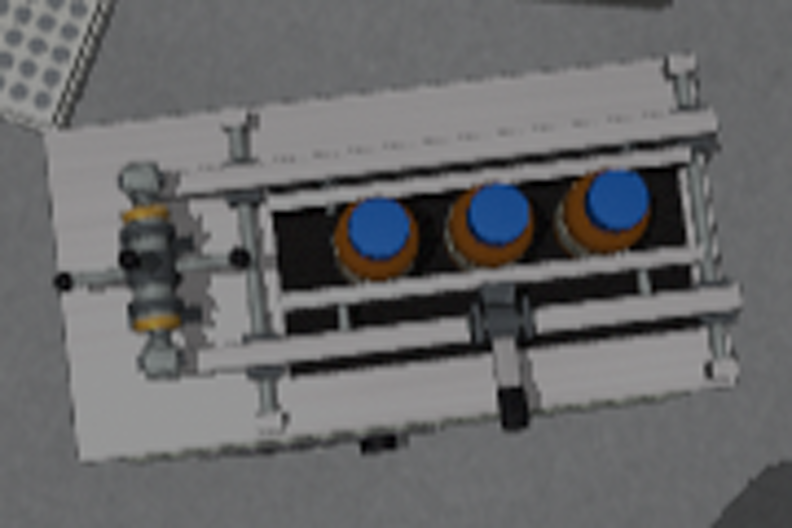

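View pics/i_side.png

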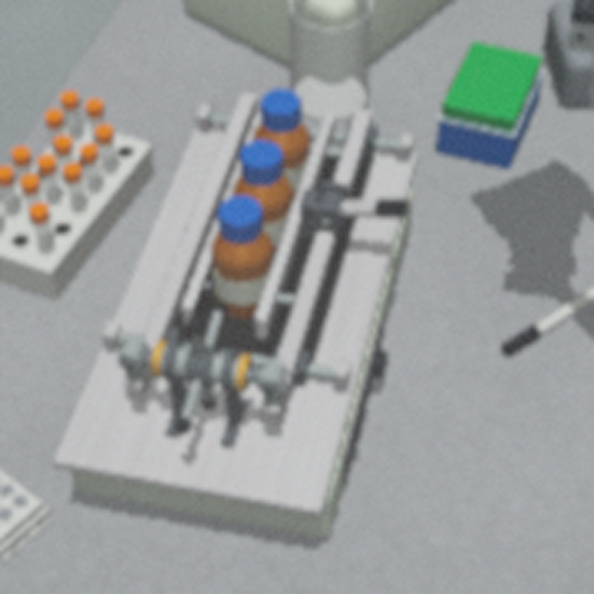

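```bash
python3 -c "
from h import *
go(*rw(-.115,0),.21)"; python3 -m jog '[[0.03,-0.015,0,-0.015,0,0.005,0],[0.04,-0.018,0.015,0,0,0,0],[0.04,-0.018,0.02,0,0,0,0],[0.03,-0.012,0.02,0,0,0,0],[0,0,0,0,0,0,0]]' ; python3 -c "
from h import *
go(*rw(-.115,0),.18)"
```

```text
t 46.9 shift [ 0.1661 -0.0638  0.0609] rot [0.016 0.005 0.014] dist 0.188 F [-0.2  0.7  0.1] gap 0.0473
time_s: 47.4
tcp_pos: [0.4834, -0.1637, 0.2116]
tcp_rot: [[0.993, 0.117, -0.002], [0.117, -0.993, -0.032], [-0.006, 0.032, -0.999]]
contact_force: [0.8, -1.1, 0.0]
finger_gap: 0.0106
t 47.4 shift [0.0155 0.0024 0.0316] rot [0.032 0.006 0.016] dist 0.035 F [ 0.8 -1.1  0. ] gap 0.0106
```

```bash
python3 -m jog '[[0.014,0.003,0.01,0.032,0.005,0.016,0],[0,0,0.016,0,0,0,0],[0,0,0,0,0,0,0]]' ; python3 -c "
from h import *
go(*rw(-.115,0),.16)"
```

```text
time_s: 47.7
tcp_pos: [0.5001, -0.1616, 0.1839]
tcp_rot: [[0.994, 0.11, -0.005], [0.11, -0.994, 0.002], [-0.004, -0.003, -1.0]]
contact_force: [0.8, 0.5, 0.4]
finger_gap: 0.0002
t 47.7 shift [-0.0014  0.0036  0.0239] rot [-0.003  0.004  0.009] dist 0.024 F [0.8 0.5 0.4] gap 0.0002
```

```bash
python3 -m jog '[[-0.001,0.003,0.012,0,0.004,0.009,0],[0,0,0.008,0,0,0,0],[0,0,0.005,0,0,0,0],[0,0,0.005,0,0,0,0]]' ; python3 -c "
from h import *
go(*rw(-.115,0),.155)"
```

```text
time_s: 48.1
tcp_pos: [0.4997, -0.1654, 0.156]
tcp_rot: [[0.995, 0.101, 0.003], [0.101, -0.995, -0.0], [0.003, 0.0, -1.0]]
contact_force: [-1.8, 0.5, 3.1]
finger_gap: 0.0005
t 48.1 shift [-0.0007 -0.0001  0.001 ] rot [ 0.    -0.003 -0.   ] dist 0.001 F [-1.8  0.5  3.1] gap 0.0005
```

```bash
python3 -m jog '[[0,0,0.004,0,0,0,0],[0,0,0.004,0,0,0,0]]' ; python3 -m jog '[[0,0,0.004,0,0,0,0]]'
```

```text
time_s: 48.3
tcp_pos: [0.4995, -0.1655, 0.1521]
tcp_rot: [[0.995, 0.101, 0.005], [0.101, -0.995, -0.001], [0.005, 0.002, -1.0]]
contact_force: [-8.4, 3.2, 23.8]
finger_gap: 0.0002
time_s: 48.4
tcp_pos: [0.4995, -0.1655, 0.1522]
tcp_rot: [[0.995, 0.101, 0.008], [0.101, -0.995, -0.002], [0.007, 0.003, -1.0]]
contact_force: [-7.7, 3.6, 17.3]
finger_gap: 0.0006
```

Bottomed at its stop (24 N, z no longer falling). Back off and check.

```bash
python3 -m jog '[[0,0,-0.02,0,0,0,0],[0,0,-0.04,0,0,0,0],[0,0,-0.045,0,0,0,0],[-0.03,0.02,-0.03,0,0,0,0.2],[-0.045,0.015,0,0,0,0,0.2],[-0.045,0.015,0,0,0,0,0.2],[-0.045,0.015,0,0,0,0,0.2],[0,0,0,0,0,0,0.2]]'; python3 - <<'E'
from h import *
bars()
p,d,P,m=cloud('top'); s=tosh(P)
cv2.imwrite('pics/j_top.png',p)
lv=(abs(s[...,1]+.065)<.009)&(s[...,0]<-.065)&(s[...,0]>-.14)&(P[...,2]>.11)
for x in np.arange(-.135,-.06,.01):
    q=lv&(abs(s[...,0]-x)<.005)
    if q.sum(): print('x',x.round(3),q.sum(),np.median(P[q][:,2]))
p,d,P,m=cloud('side'); cv2.imwrite('pics/j_side.png',p)
E
```

```text
time_s: 49.2
tcp_pos: [0.339, -0.2506, 0.2913]
tcp_rot: [[0.994, 0.104, 0.017], [0.105, -0.994, -0.011], [0.016, 0.012, -1.0]]
contact_force: [1.2, -0.2, -0.0]
finger_gap: 0.0187
[(-0.062, 27), (-0.06, 34), (-0.058, 29), (-0.056, 32), (-0.054, 28), (-0.052, 12), (-0.032, 40), (-0.03, 52), (-0.028, 57), (-0.026, 59), (-0.024, 56), (-0.022, 18), (0.034, 36), (0.036, 49), (0.038, 60), (0.04, 58), (0.042, 53), (0.052, 36), (0.054, 28), (0.056, 30), (0.058, 35), (0.06, 35)]
cap [ 0.0063 -0.1422] 0.2002
cap [ 0.0064 -0.0675] 0.1997
cap [0.0064 0.0077] 0.1998
lev 0.155 188 -0.1303 -0.0808 -0.0323
lev 0.165 27 -0.0643 -0.0523 -0.0324
x -0.135 1 0.14983282990480212
x -0.125 22 0.15234518742692232
x -0.115 22 0.15368095658045186
x -0.105 22 0.15308760696248003
x -0.095 18 0.15223337206289755
x -0.085 22 0.15249756145908233
x -0.075 20 0.15223415787976097
x -0.065 13 0.15537007934318411
```

View pics/j_top.png

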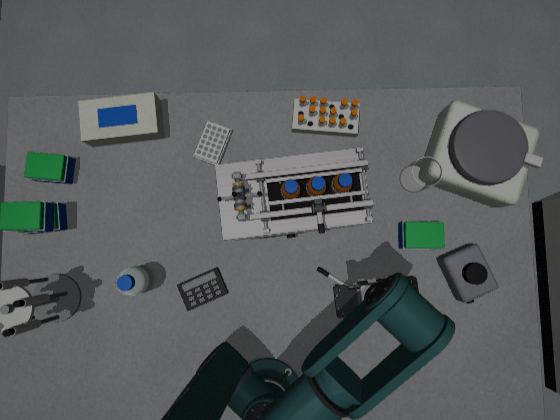

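View pics/j_side.png

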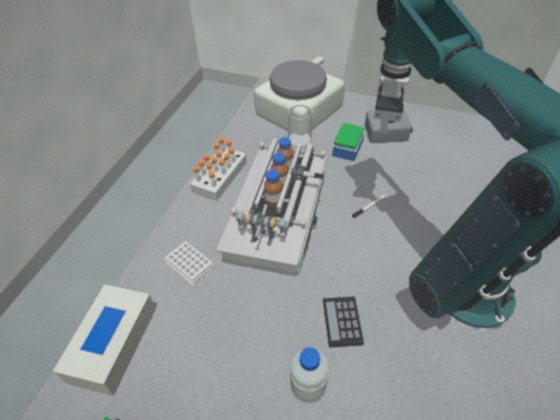

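```bash
python3 -c "
from workcell import r
print(r.job_done())"
```

```text
the job is handed in; nothing more can be done
None
```

The shaker is set up and the job is handed in, at about 49 s of the 210 s allowed; no verdict was reported.

- **Lever open:** I flipped it up to about 1.43 rad, short of straight up but above the 1.2 that counts as open.
- **Bottles:** I found three small amber bottles on the bench and stood all of them upright in the row, 75 mm apart.
- **Turnbuckle:** I turned it to about 9.3 rad with the lever still open. The three caps had then lined up to within 0.4 mm across the row, so I took both bars to be resting on the bottles. By calculation the bars were about 0.2 mm past first touch.
- **Lever closed:** The first closing stopped short, at roughly 0.1 to 0.2 rad. I pressed the grip down with shut fingers until it stopped.

**Last checks, arm clear:**
- The lever is flat (its top is level to about 1 mm) and the bottles stand with their caps at the expected 200 mm.
- Closing the lever moved the bottles and the far bar back about 5 mm. That is well short of the 12 mm stop.
- The other things on the bench look unmoved in the last pictures.

During the second push on the turnbuckle the finger rode up the handle; I lowered it again and carried on. No check failed at the end.

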